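Back ceramic coasters with cork and weight them down

TASK

Set the cork backs on the coasters for gluing: lay every cork round that is on the bench flat on a coaster of its own, well centred, then reach down into the deep cells of the green caddy for the handled steel weights and stand one upright in the middle of each cork round, setting it down gently because the coasters chip. Spare weights and coasters may stay where they are, and the caliper, glue gun stand and lamp base are to be left alone.

Things in the scene. Friction and masses are not known exactly. Their poses are not given: they have to be found in the camera images.
- caddy: green plastic bottle caddy, fixed to the bench, open on top: 174 x 174 mm outside, 118 mm high, walls, cross dividers and floor 6 mm thick, so it has 2 x 2 square cells, each 78 x 78 mm inside and 112 mm deep. Origin: centre of its underside; x and y run along its sides, z up; the cell centres lie at (+-42, +-42) mm
- weight1_mid (a point): press weight (all four alike), 0.3 to 0.6 kg: steel disc 58 mm across, 18 mm high, with an upright orange handle rod on its centre, 22 mm across, 56 mm long; 74 mm high in all. At the start it stands at the bottom of its own caddy cell, near the middle, handle top 38 mm below the rim. This point: on its axis, half-way up (37 mm above its underside); z up along the handle
- weight2_mid (a point): press weight (all four alike), 0.3 to 0.6 kg: steel disc 58 mm across, 18 mm high, with an upright orange handle rod on its centre, 22 mm across, 56 mm long; 74 mm high in all. At the start it stands at the bottom of its own caddy cell, near the middle, handle top 38 mm below the rim. This point: on its axis, half-way up (37 mm above its underside); z up along the handle
- weight3_mid (a point): press weight (all four alike), 0.3 to 0.6 kg: steel disc 58 mm across, 18 mm high, with an upright orange handle rod on its centre, 22 mm across, 56 mm long; 74 mm high in all. At the start it stands at the bottom of its own caddy cell, near the middle, handle top 38 mm below the rim. This point: on its axis, half-way up (37 mm above its underside); z up along the handle
- weight4_mid (a point): press weight (all four alike), 0.3 to 0.6 kg: steel disc 58 mm across, 18 mm high, with an upright orange handle rod on its centre, 22 mm across, 56 mm long; 74 mm high in all. At the start it stands at the bottom of its own caddy cell, near the middle, handle top 38 mm below the rim. This point: on its axis, half-way up (37 mm above its underside); z up along the handle
- coaster1: round ceramic coaster lying face down, white, 100 mm across, 8 mm thick, 0.16 kg, loose on the bench. The four serve alike. Origin: centre of its underside; z up
- coaster2: round ceramic coaster lying face down, blue, 100 mm across, 8 mm thick, 0.16 kg, loose on the bench. The four serve alike. Origin: centre of its underside; z up
- coaster3: round ceramic coaster lying face down, white, 100 mm across, 8 mm thick, 0.16 kg, loose on the bench. The four serve alike. Origin: centre of its underside; z up
- coaster4: round ceramic coaster lying face down, blue, 100 mm across, 8 mm thick, 0.16 kg, loose on the bench. The four serve alike. Origin: centre of its underside; z up
- round1_mid (a point): brown cork round (all are alike), 60 mm across, 12 mm thick, about 30 g, lying flat on the bench at the start; two or three of the four are there, the others are absent. This point: its centre, half-way up; z along its axis
- round2_mid (a point): brown cork round (all are alike), 60 mm across, 12 mm thick, about 30 g, lying flat on the bench at the start; two or three of the four are there, the others are absent. This point: its centre, half-way up; z along its axis
- round3_mid (a point): brown cork round (all are alike), 60 mm across, 12 mm thick, about 30 g, lying flat on the bench at the start; two or three of the four are there, the others are absent. This point: its centre, half-way up; z along its axis
- round4_mid (a point): brown cork round (all are alike), 60 mm across, 12 mm thick, about 30 g, lying flat on the bench at the start; two or three of the four are there, the others are absent. This point: its centre, half-way up; z along its axis
- caliper: steel caliper lying on the bench, about 240 mm long, bystander. Origin: centre of its underside
- gluestand: red plastic glue gun stand, empty, foot 90 x 150 mm, 113 mm high, bystander. Origin: centre of its underside
- lampbase: chrome desk lamp base, 130 mm across with a thin upright stem to 208 mm, bystander. Origin: centre of its underside
Things that resemble listed ones, but are neither listed nor needed, are in the scene too. What is shaped like the part that bears round4_mid but red is not meant.

How it is judged (in metres and radians):
At the end, for the whole second after the job is handed in: Every cork round present lies flat on its own coaster, centres within 8 mm, and on each of these rounds stands a steel weight, upright, its axis within 10 mm of the round's centre. All coasters lie flat on the bench ((horizontal distance between round1_mid and coaster1 below 0.008 m or horizontal distance between round1_mid and coaster2 below 0.008 m or horizontal distance between round1_mid and coaster3 below 0.008 m or horizontal distance between round1_mid and coaster4 below 0.008 m) and height (world z) of round1_mid between 0.01 and 0.018 m and ((horizontal distance between weight1_mid and round1_mid below 0.01 m and height (world z) of weight1_mid between 0.052 and 0.062 m and angle between weight1_mid's own z axis and vertical below 0.12 rad) or (horizontal distance between weight2_mid and round1_mid below 0.01 m and height (world z) of weight2_mid between 0.052 and 0.062 m and angle between weight2_mid's own z axis and vertical below 0.12 rad) or (horizontal distance between weight3_mid and round1_mid below 0.01 m and height (world z) of weight3_mid between 0.052 and 0.062 m and angle between weight3_mid's own z axis and vertical below 0.12 rad) or (horizontal distance between weight4_mid and round1_mid below 0.01 m and height (world z) of weight4_mid between 0.052 and 0.062 m and angle between weight4_mid's own z axis and vertical below 0.12 rad)) and (horizontal distance between round2_mid and coaster1 below 0.008 m or horizontal distance between round2_mid and coaster2 below 0.008 m or horizontal distance between round2_mid and coaster3 below 0.008 m or horizontal distance between round2_mid and coaster4 below 0.008 m) and height (world z) of round2_mid between 0.01 and 0.018 m and ((horizontal distance between weight1_mid and round2_mid below 0.01 m and height (world z) of weight1_mid between 0.052 and 0.062 m and angle between weight1_mid's own z axis and vertical below 0.12 rad) or (horizontal distance between weight2_mid and round2_mid below 0.01 m and height (world z) of weight2_mid between 0.052 and 0.062 m and angle between weight2_mid's own z axis and vertical below 0.12 rad) or (horizontal distance between weight3_mid and round2_mid below 0.01 m and height (world z) of weight3_mid between 0.052 and 0.062 m and angle between weight3_mid's own z axis and vertical below 0.12 rad) or (horizontal distance between weight4_mid and round2_mid below 0.01 m and height (world z) of weight4_mid between 0.052 and 0.062 m and angle between weight4_mid's own z axis and vertical below 0.12 rad)) and (horizontal distance between round3_mid and coaster1 below 0.008 m or horizontal distance between round3_mid and coaster2 below 0.008 m or horizontal distance between round3_mid and coaster3 below 0.008 m or horizontal distance between round3_mid and coaster4 below 0.008 m) and height (world z) of round3_mid between 0.01 and 0.018 m and ((horizontal distance between weight1_mid and round3_mid below 0.01 m and height (world z) of weight1_mid between 0.052 and 0.062 m and angle between weight1_mid's own z axis and vertical below 0.12 rad) or (horizontal distance between weight2_mid and round3_mid below 0.01 m and height (world z) of weight2_mid between 0.052 and 0.062 m and angle between weight2_mid's own z axis and vertical below 0.12 rad) or (horizontal distance between weight3_mid and round3_mid below 0.01 m and height (world z) of weight3_mid between 0.052 and 0.062 m and angle between weight3_mid's own z axis and vertical below 0.12 rad) or (horizontal distance between weight4_mid and round3_mid below 0.01 m and height (world z) of weight4_mid between 0.052 and 0.062 m and angle between weight4_mid's own z axis and vertical below 0.12 rad)) and (horizontal distance between round4_mid and coaster1 below 0.008 m or horizontal distance between round4_mid and coaster2 below 0.008 m or horizontal distance between round4_mid and coaster3 below 0.008 m or horizontal distance between round4_mid and coaster4 below 0.008 m) and height (world z) of round4_mid between 0.01 and 0.018 m and ((horizontal distance between weight1_mid and round4_mid below 0.01 m and height (world z) of weight1_mid between 0.052 and 0.062 m and angle between weight1_mid's own z axis and vertical below 0.12 rad) or (horizontal distance between weight2_mid and round4_mid below 0.01 m and height (world z) of weight2_mid between 0.052 and 0.062 m and angle between weight2_mid's own z axis and vertical below 0.12 rad) or (horizontal distance between weight3_mid and round4_mid below 0.01 m and height (world z) of weight3_mid between 0.052 and 0.062 m and angle between weight3_mid's own z axis and vertical below 0.12 rad) or (horizontal distance between weight4_mid and round4_mid below 0.01 m and height (world z) of weight4_mid between 0.052 and 0.062 m and angle between weight4_mid's own z axis and vertical below 0.12 rad)) and angle between each of coaster1, coaster2, coaster3, coaster4's own z axis and vertical below 0.08 rad and height (world z) of each of coaster1, coaster2, coaster3, coaster4 below 0.005 m); the robot touches nothing.
It fails at once if the caliper is pushed more than 30 mm from its place or tipped (distance of caliper from where it was at the start of the episode above 0.03 m or angle between caliper's own z axis and vertical above 0.35 rad).
It fails at once if the glue gun stand is pushed more than 30 mm from its place or tipped (distance of gluestand from where it was at the start of the episode above 0.03 m or angle between gluestand's own z axis and vertical above 0.35 rad).
It fails at once if the lamp base is pushed more than 30 mm from its place or tipped (distance of lampbase from where it was at the start of the episode above 0.03 m or angle between lampbase's own z axis and vertical above 0.35 rad).
It fails at once if a coaster is struck or pressed with more than 80 N (a weight dropped on it from more than about 2 cm) (contact force between any of coaster1, coaster2, coaster3, coaster4 and anything else above 80 N).
Of round1, round2, round3, round4 only 2 to 3 are there at a start; the rules pass over those that are not, and their reading is None.
At some moment in a run one of round1, round2, round3, round4 may be knocked a few centimetres aside while the robot is not near it.
It also fails if it takes over 210 s, if anything falls off the work surface, if the arm or the gripper's body presses on something with over 40 N, if the wrist force passes 120 N, or if a joint passes its speed limit or range.

ROBOT

A 7-joint arm with a two-finger parallel gripper is mounted at the origin on the work surface. World frame = base frame: x ahead of the robot, y to its left, z up, the work surface at z = 0. Lengths are in mm, angles in rad, forces in N, time in s.
With the tool pointing down it reaches from about 375 to 925 mm from the base axis. Payload 3.1 kg.
Tool frame: the origin (TCP) lies at the very end of the fingers, on their centre line; the grasp point (between the pads) lies 19 mm behind it; z points along the fingers, y is the line along which they close (so a half turn about z gives the same grasp; the last joint's range is limited). The gripper opens to 85 mm and grips with 20 to 120 N. Pads are 22 mm wide; open, the fingers measure 114 mm over their backs; the gripper's body (76 mm by 85 mm) begins 54 mm behind the grasp point. The pads swing forward as they close: fully open they stand 13 mm farther back than shut.
Start: joints at [1.146, 0.383, 0.044, 1.598, -0.018, 1.161, -0.05], TCP at [208.679, -615.594, 231.269] pointing down, gripper open.
Joint ranges: [-2.61, 2.61], [-0.41, 2.15], [-1.48, 1.57], [0, 2.5], [-1.57, 4.71], [0.05, 1.97], [-2.85, 2.85]. Speed limits (rad/s): [2.79, 2.79, 3.14, 3.14, 3.14, 3.14, 3.14].

INTERFACE

Orientations are given as a rotation vector (axis times angle).
In Python, from station import state, get_image, camera_model, close_job gives the robot as it stands. The module is installed in compiled form; this text tells all that it offers.
- The arm moves only by the tool step_arm, never from a script. Its argument "plan" is a list of rows, each a list of 3 entries, a list of its own where there are three numbers: the shift along the tool's x, y, z each as a share of 40 mm, from -1 to 1, then the turn, a rotation vector about the tool's x, y, z each as a share of 180 degrees, from -1 to 1, then the opening in per cent of the stroke, from 0 (shut) to 100 (fully open). In form: [[[tx, ty, tz], [rx, ry, rz], claw], ...]. A call has 1 to 5 rows; each row shifts and turns the commanded pose from where the row before left it, along the tool's axes as they then stand; what a row does not reach is not made up. A row lasts 1/10 s, in which the tool goes at most 50 mm and 8.59 degrees, less where a joint would pass 70% of its speed; a pose out of reach is approached as far as the arm can. A call with a number of a shift or a turn outside -1 to 1 is refused whole. A call with a gripper value outside its range is refused whole. The fingers move at their own pace and stop on an object; "grip_force" is the grip in N (left out, the last holds). Time passes only in rows, so rows that do not move let the fingers close. It gives the time, the measured TCP pose, the force, the opening and the grip force at its end, in the units of the state.
- state(): the state, without advancing time (a new reading comes with each control period).
- get_image(name): name is "scene" or "side" or "wrist"; returns the picture (420x560x3 uint8, blue, green, red); there is no depth.
- camera_model(name): a dict with "fx", "fy", "cx", "cy" (pixels), "rvec" (rotation vector, rad) and "tvec" (3), from world to camera coordinates, as OpenCV has them. Camera axes: x right, y down, z forward; pixel columns grow to the right and rows downward; lengths in mm; the calibration is good to about 2 mm. A picture is of the moment at which its call begins: read the wrist's pose just before it. camera_model takes no time and is no camera call; for the wrist camera it gives the pose at the moment of the call.
- close_job(): hands the job in; it is judged then, once.
The state is a dict: "t": time; "qpos": joint angles; "qvel": joint speeds; "joint_torque": joint torques, N m; "ee_pos": TCP position; "tcp_rot": TCP orientation; "contact_force": force on the tool from outside, world axes, zero at the start; "ft_torque": the same for the moment, N m; "finger_gap": finger opening in mm; "finger_force": force on a finger pad.
Only numpy, scipy, OpenCV 4.12 (cv2) and the standard library are available. Lean on these libraries where they do the work, as an engineer would, in place of code of your own. Each camera call takes 0.05 s, during which the arm holds its last target. There are 200 camera calls.

## Working session

There is one attempt and no reset: what is moved stays moved. The work goes in short steps, Python scripts to look and compute and a tool call to move; the robot and the scene stay as the last step left them, time stands still between calls to the robot, and variables do not carry over. Pictures are saved under pics/ and viewed, at most 14 in all, crops included, and the job is handed in when it is done.

Besides the shell and the picture viewer there is one more tool, called after ">>>" as name([rows], argument=value, ...), one row to a line, values as JSON. step_arm: Moves the arm, as the interface text tells. Its arguments: {"type":"object","properties":{"plan":{"type":"array"},"grip_force":{"type":"number"}},"required":["plan"]}

```bash
mkdir -p pics; cat > h.py <<'E'
import numpy as np, cv2
from station import state,get_image,camera_model
from scipy.spatial.transform import Rotation as R
def cam(n):
    m=camera_model(n); return m,R.from_rotvec(np.ravel(m['rvec'])).as_matrix(),np.ravel(m['tvec'])
def pix2w(c,u,v,z):
    m,Rm,t=c; d=Rm.T@np.array([(u-m['cx'])/m['fx'],(v-m['cy'])/m['fy'],1]); o=-Rm.T@t
    return o+d*(z-o[2])/d[2]
def w2pix(c,p):
    m,Rm,t=c; q=Rm@np.array(p,float)+t; return m['fx']*q[0]/q[2]+m['cx'],m['fy']*q[1]/q[2]+m['cy']
E
python3 - <<'E'
from h import *
s=state(); print(s)
a=get_image('scene');b=get_image('side')
cv2.imwrite('pics/scene.png',cv2.resize(a,(800,600),interpolation=cv2.INTER_CUBIC));cv2.imwrite('pics/side.png',cv2.resize(b,(800,600),interpolation=cv2.INTER_CUBIC))
cv2.imwrite('pics/scene0.png',a);cv2.imwrite('pics/side0.png',b)
for n in('scene','side','wrist'):
    c=cam(n);print(n,c[0]['fx'],(-c[1].T@c[2]).round(),c[1].round(2).tolist())
E
```

```text
{'t': 0.0, 'qpos': array([ 1.14618141,  0.38386053,  0.04383332,  1.59959249, -0.01788969,
        1.16118137, -0.04989767]), 'qvel': array([ 0.00067934,  0.00030559,  0.00038439,  0.00029175,  0.0011926 ,
        0.00063999, -0.0020215 ]), 'joint_torque': array([-7.05554394e-04, -4.33462822e+01,  1.02424901e+00, -2.49509811e+01,
        1.05500798e-02,  1.13749848e-02,  9.89479645e-07]), 'ee_pos': array([ 208.35563001, -614.70099091,  229.86207509]), 'tcp_rot': array([-3.09716987e+00, -5.10791511e-01,  9.11836276e-04]), 'contact_force': array([ 0.7601418 ,  0.13535746, -0.36433245]), 'ft_torque': array([0.01316842, 0.00224504, 0.02136161]), 'finger_force': 0.0, 'finger_gap': 85.07255926470171}
scene 397.6806283568184 [1198.  277.  584.] [[-0.41, 0.91, 0.01], [0.55, 0.26, -0.8], [-0.73, -0.32, -0.6]]
side 393.457732359945 [214. 597. 908.] [[-0.85, -0.52, -0.01], [-0.4, 0.66, -0.64], [0.34, -0.54, -0.77]]
wrist 329.8474835709975 [ 289. -588.  372.] [[0.32, -0.95, -0.0], [-0.9, -0.31, 0.32], [-0.31, -0.1, -0.95]]
```

View pics/scene.png

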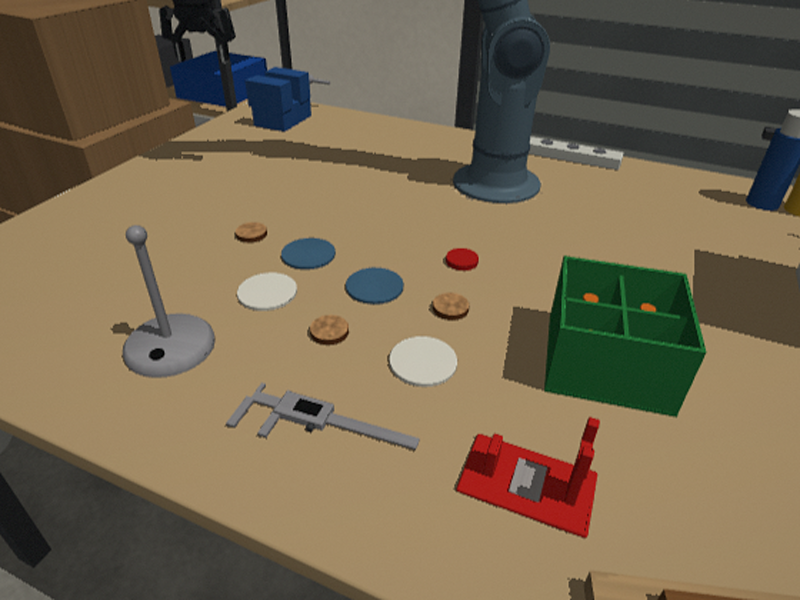

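View pics/side.png

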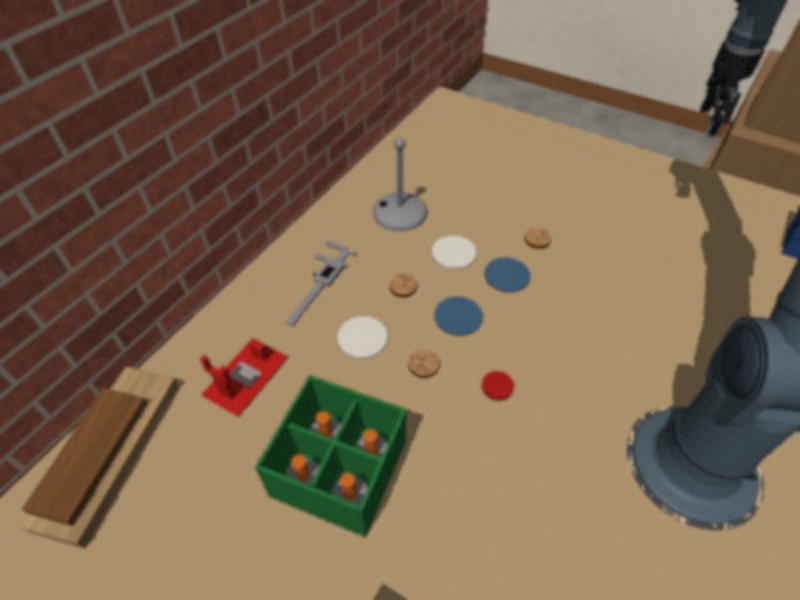

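Candidates in the scene view (800 px) are three brown rounds at (250,231), (329,328) and (450,305). The red disc at (462,259) is a decoy. Coasters are blue at (308,253) and (375,285), white at (267,291) and (423,360). The four orange handles are visible in the side view at (324,422), (371,440), (302,466) and (348,485).

```bash
cat >> h.py <<'E'
def blob(img,u,v,w=26,th=28):
    u,v=int(u),int(v);x0,y0=max(u-w,0),max(v-w,0);c=img[y0:v+w,x0:u+w]
    lab=cv2.cvtColor(cv2.GaussianBlur(c,(3,3),0),cv2.COLOR_BGR2LAB).astype(float)
    bg=np.median(np.vstack([lab[0],lab[-1],lab[:,0],lab[:,-1]]),0)
    m=(np.linalg.norm(lab-bg,axis=2)>th).astype(np.uint8)
    m=cv2.morphologyEx(m,cv2.MORPH_CLOSE,np.ones((3,3)))
    n,l,st,ce=cv2.connectedComponentsWithStats(m)
    k=1+np.argmin([np.hypot(*(ce[i]-[u-x0,v-y0]))+(1000 if st[i,4]<40 else 0) for i in range(1,n)])
    M=cv2.convexHull(np.argwhere(l==k)[:,::-1].astype(np.int32)); M=cv2.moments(cv2.drawContours(np.zeros_like(m),[M],-1,1,-1),True)
    return M['m10']/M['m00']+x0,M['m01']/M['m00']+y0,M['m00']
E
python3 - <<'E'
from h import *
P={'rA':((250,231),(537,238),6),'rB':((329,328),(403,285),6),'rC':((450,305),(424,363),6),'red':((462,259),(498,385),6),
'blue1':((308,253),(507,274),4),'blue2':((375,285),(458,315),4),'wh1':((267,291),(454,251),4),'wh2':((423,360),(362,337),4)}
C=[cam('scene'),cam('side')];I=[cv2.imread('pics/scene0.png'),cv2.imread('pics/side0.png')]
for k,(a,b,z) in P.items():
    for c,i,p in zip(C,I,(a,b)):
        u,v,A=blob(i,p[0]*.7,p[1]*.7,w=30 if z==4 else 20,th=20)
        print(k,round(u,1),round(v,1),A,pix2w(c,u,v,z)[:2].round(1))
print('caddy rim corners side z118')
for u,v in((310,378),(408,408),(262,467),(365,533)):print(pix2w(C[1],u*.7,v*.7,118)[:2].round(1))
for u,v in((563,257),(687,272),(703,350),(546,392)):print('sc',pix2w(C[0],u*.7,v*.7,118 if v<390 else 0)[:2].round(1))
print('handle tops z80')
for u,v in((322,415),(371,433),(300,460),(348,479)):print(pix2w(C[1],u*.7,v*.7,80)[:2].round(1))
E
```

```text
rA 175.3 163.3 275.0 [ 439. -368.]
rA 375.9 167.8 218.0 [ 433.8 -364. ]
rB 229.6 231.6 500.0 [628.5 -86.5]
rB 282.2 200.7 267.0 [622.2 -82.6]
rC 314.4 215.2 434.0 [492.6  63.7]
rC 296.6 255.8 359.0 [485.6  67.9]
red 322.6 181.3 361.0 [347.9  33.9]
red 348.0 269.9 464.0 [347.1  35.9]
blue1 215.3 177.3 755.0 [ 450.4 -231.9]
blue1 354.7 192.1 725.0 [ 448.8 -231.3]
blue2 261.7 199.9 924.0 [488.8 -75.7]
blue2 320.5 220.9 842.0 [486.5 -74.8]
wh1 185.9 203.3 899.0 [ 580.1 -235.5]
wh1 317.3 175.5 592.0 [ 582.2 -235.5]
wh2 295.0 252.4 1393.0 [626.3  69.2]
wh2 253.0 235.1 829.0 [626.9  70.3]
caddy rim corners side z118
[599.4 252.1]
[433.2 216. ]
[566.9 411.7]
[385.2 411.2]
sc [441.3 218.1]
sc [403.2 390. ]
sc [575.7 414. ]
sc [606.8 249.3]
handle tops z80
[557.9 282.3]
[471.4 267.4]
[540.7 363.2]
[459.5 349.4]
```

>>> step_arm([
  [[0.83, -0.58, 0.08], [0, 0, 0], 100],
  [[0.83, -0.58, 0.08], [0, 0, 0], 100],
  [[0.83, -0.58, 0.08], [0, 0, 0], 100],
  [[0.83, -0.58, 0.08], [0, 0, 0], 100],
  [[0.83, -0.58, 0.08], [0, 0, 0], 100],
])

```text
t: 0.6
ee_pos: [329.1, -450.7, 214.6]
tcp_rot: [-3.099, -0.511, 0.001]
contact_force: [0.1, -0.5, -0.8]
finger_gap: 85.1
finger_force: 0.0
```

>>> step_arm([
  [[0.83, -0.58, 0.08], [0, 0, 0], 100],
  [[0.83, -0.58, 0.08], [0, 0, 0], 100],
  [[0.83, -0.58, 0.08], [0, 0, 0], 100],
  [[0.83, -0.58, 0.08], [0, 0, 0], 100],
  [[0.83, -0.58, 0.08], [0, 0, 0], 100],
])

```text
t: 1.1
ee_pos: [448.9, -287.7, 198.8]
tcp_rot: [-3.099, -0.511, 0.001]
contact_force: [0.8, -0.6, 0.3]
finger_gap: 85.6
finger_force: 0.0
```

>>> step_arm([
  [[0, 0, 0], [0, 0, 0], 100],
  [[0, 0, 0], [0, 0, 0], 100],
  [[0, 0, 0], [0, 0, 0], 100],
])

```text
t: 1.4
ee_pos: [447.6, -290.3, 198.9]
tcp_rot: [3.1, 0.509, -0.002]
contact_force: [-0.6, 0.0, -0.1]
finger_gap: 85.4
finger_force: 0.0
```

```bash
cat >> h.py <<'E'
def go(x,y,z,yaw=None,s=None):
    "tool-frame shift in units of 40 mm and rows; yaw = world angle (deg) of tool y axis modulo 180"
    s=s or state(); Rm=R.from_rotvec(s['tcp_rot']).as_matrix(); d=Rm.T@(np.array([x,y,z])-s['ee_pos'])/40
    cur=np.degrees(np.arctan2(Rm[1,1],Rm[0,1]))
    out='shift %s total(40mm)'%d.round(3); 
    if yaw is not None: out+=' turn z(tool) share %.4f'%(-(((yaw-cur+90)%180)-90)/180)
    print('at',s['ee_pos'].round(1),'ydir %.1f'%cur,'tilt',Rm[:,2].round(4),out,'t %.1f'%s['t'])
def look(pts,name=None,w=60,th=20):
    s=state();c=cam('wrist');im=get_image('wrist')
    if name: cv2.imwrite('pics/'+name,im)
    for k,(x,y,z) in pts.items():
        u,v=w2pix(c,(x,y,z))
        try:
            b=blob(im,u,v,w,th);print(k,'pred',round(u),round(v),'blob',np.round(b,1),'w',pix2w(c,b[0],b[1],z)[:2].round(1))
        except Exception as e: print(k,round(u),round(v),repr(e))
    return c,im,s
E
python3 - <<'E'
from h import *
look({'A':(436,-366,6),'blue1':(449.5,-231.5,4)},'w1.png')
go(436,-366,100)
E
```

```text
A pred 342 215 blob [ 359.7  220.  4236. ] w [ 437.2 -386.7]
blue1 pred 225 164 blob [ 226.   161.8 7897. ] w [ 451.6 -232. ]
at [ 447.4 -290.8  199. ] ydir -71.4 tilt [-1.e-03 -4.e-04 -1.e+00] shift [-0.865  1.691  2.476] total(40mm) t 1.4
```

View pics/w1.png

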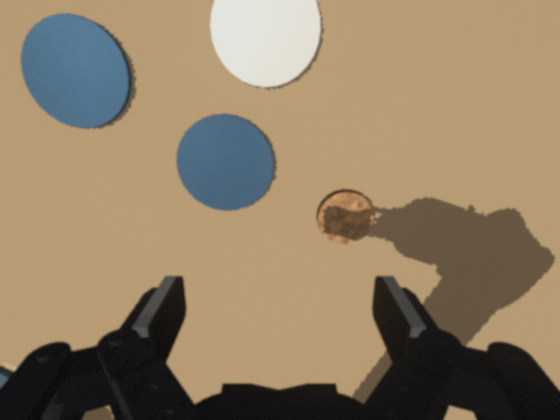

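The wrist view shows round A at (345,216), partly in shadow, and blue1 at (226,162). The fingertips are at (165,285) and (395,285). I'm moving above A.

>>> step_arm([
  [[-0.18, 0.35, 0.77], [0, 0, 0], 100],
  [[-0.18, 0.35, 0.77], [0, 0, 0], 100],
  [[-0.18, 0.35, 0.77], [0, 0, 0], 100],
  [[-0.18, 0.35, 0.77], [0, 0, 0], 100],
  [[-0.18, 0.35, 0.77], [0, 0, 0], 100],
])

```text
t: 1.95
ee_pos: [435.4, -369.8, 44.2]
tcp_rot: [3.1, 0.505, -0.001]
contact_force: [0.3, 0.1, 0.7]
finger_gap: 85.3
finger_force: 0.0
```

>>> step_arm([
  [[0, 0, 0], [0, 0, 0], 100],
  [[0, 0, 0], [0, 0, 0], 100],
])

```text
t: 2.15
ee_pos: [435.5, -368.1, 44.8]
tcp_rot: [-3.099, -0.506, 0.002]
contact_force: [1.2, 0.2, 0.0]
finger_gap: 85.5
finger_force: 0.0
```

```bash
python3 - <<'E'
from h import *
c,im,s=look({'A':(435.5,-368,6)},'w2.png',w=110)
go(435.5,-368,5)
cv2.imwrite('pics/w2.png',im)
E
```

```text
A pred 278 247 blob [245.3 235.7  66. ] w [ 436.1 -347. ]
at [ 437.1 -367.8   46.1] ydir -71.4 tilt [ 8.e-04 -5.e-04 -1.e+00] shift [-0.04  -0.01   1.027] total(40mm) t 2.2
```

View pics/w2.png

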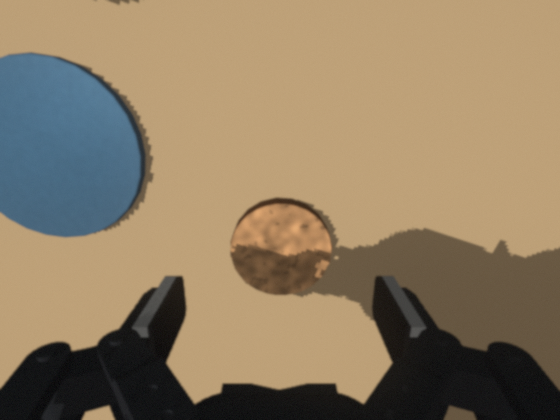

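Round A is centred at (281,247), within 2 mm of the prediction. I'm lowering and gripping.

>>> step_arm([
  [[-0.01, 0.01, 0.5], [0, 0, 0], 100],
  [[0, 0, 0.4], [0, 0, 0], 100],
  [[0, 0, 0.16], [0, 0, 0], 100],
  [[0, 0, 0], [0, 0, 0], 100],
])

```text
t: 2.6
ee_pos: [436.4, -366.7, 2.4]
tcp_rot: [-3.098, -0.512, 0.002]
contact_force: [0.5, 0.3, 0.3]
finger_gap: 85.3
finger_force: 0.0
```

>>> step_arm([
  [[0, 0, 0], [0, 0, 0], 60],
  [[0, 0, 0], [0, 0, 0], 60],
  [[0, 0, 0], [0, 0, 0], 60],
  [[0, 0, 0], [0, 0, 0], 60],
  [[0, 0, 0], [0, 0, 0], 60],
], grip_force=25)

```text
t: 3.1
ee_pos: [437.5, -368.1, 4.2]
tcp_rot: [3.099, 0.511, 0.002]
contact_force: [-0.7, 1.5, 6.7]
finger_gap: 57.8
finger_force: 26.1
```

```bash
python3 - <<'E'
from h import *
c,im,s=look({'A':(435.5,-368,6)},'w3.png',w=110)
go(451,-232,60);print(s['finger_force'],s['finger_gap'],s['contact_force'])
cv2.imwrite('pics/w3.png',cv2.resize(im[150:420],None,fx=1.3,fy=1.3))
E
```

```text
A pred 277 286 blob [  276.5   285.5 48400. ] w [ 435.8 -367.6]
at [ 437.5 -368.     4.1] ydir -71.3 tilt [ 1.2e-03 -8.0e-04 -1.0e+00] shift [ 1.413 -3.111 -1.399] total(40mm) t 3.1
26.084165275096893 57.8370364579175 [-0.71611505  1.50342849  6.73644829]
```

View pics/w3.png

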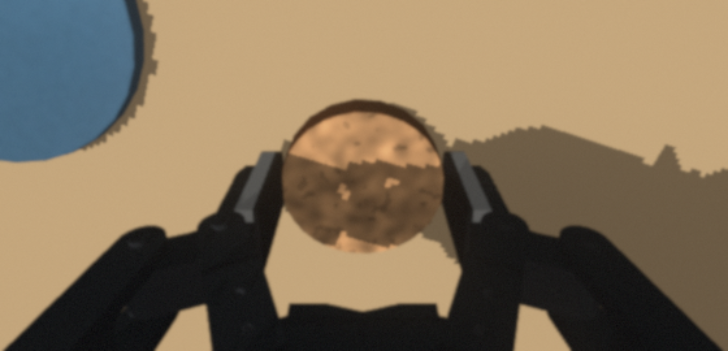

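Round A is held (gap 57.8). I'm lifting and carrying it to blue1.

>>> step_arm([
  [[0, 0, -0.3], [0, 0, 0], 60],
  [[0, 0, -0.8], [0, 0, 0], 60],
  [[0.4, -0.9, -0.3], [0, 0, 0], 60],
  [[0.4, -0.9, 0], [0, 0, 0], 60],
])

```text
t: 3.55
ee_pos: [446.1, -291.7, 62.3]
tcp_rot: [3.096, 0.503, 0.009]
contact_force: [0.2, 0.2, 0.1]
finger_gap: 58.0
finger_force: 27.0
```

>>> step_arm([
  [[0, 0, 0], [0, 0, 0], 60],
  [[0, 0, 0], [0, 0, 0], 60],
])

```text
t: 3.75
ee_pos: [444.5, -287.9, 59.5]
tcp_rot: [3.099, 0.516, 0.001]
contact_force: [0.2, 0.3, -0.1]
finger_gap: 57.7
finger_force: 27.0
```

```bash
python3 - <<'E'
from h import *
c,im,s=look({'blue1':(451,-232,4)},w=130)
go(451,-232,60);print(s['finger_force'],s['finger_gap'],s['contact_force'])
cv2.imwrite('pics/w4.png',im)
E
```

```text
blue1 pred 197 200 blob [  218.5   233.8 37305. ] w [ 433.3 -250.7]
at [ 444.  -289.5   59.4] ydir -71.2 tilt [ 6.e-04 -9.e-04 -1.e+00] shift [ 0.627 -1.305 -0.017] total(40mm) t 3.8
26.979983747005463 57.67979747206813 [ 0.24641484  0.33257567 -0.11713692]
```

View pics/w4.png

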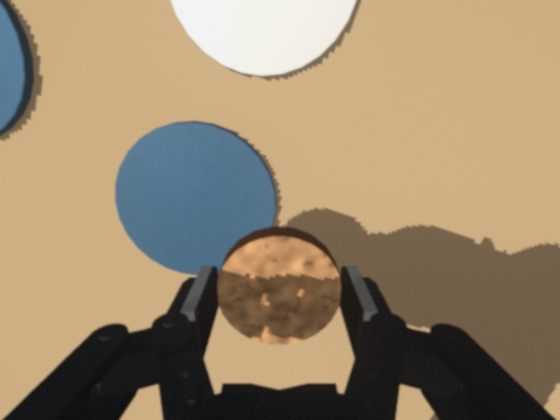

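```bash
cat >> h.py <<'E'
def fit(im,c,x,y,z,r,rng=14):
    "centre of a circle edge (radius r, height z) near x,y: best mean radial contrast along its projection"
    g=cv2.GaussianBlur(im,(5,5),0).astype(np.float32); a=np.linspace(0,2*np.pi,180,endpoint=False)
    m,Rm,t=c
    def val(cx,cy,rr):
        P=np.c_[cx+rr*np.cos(a),cy+rr*np.sin(a),np.full(a.size,z)]@Rm.T+t
        u=(m['fx']*P[:,0]/P[:,2]+m['cx']).astype(np.float32);v=(m['fy']*P[:,1]/P[:,2]+m['cy']).astype(np.float32)
        return cv2.remap(g,u[None],v[None],cv2.INTER_LINEAR,borderMode=cv2.BORDER_REPLICATE)[0]
    def sc(dx,dy): return np.minimum(np.linalg.norm(val(x+dx,y+dy,r+1.5)-val(x+dx,y+dy,r-1.5),axis=1),60).mean()
    best=max((sc(i,j),i,j) for i in np.arange(-rng,rng+1,1.) for j in np.arange(-rng,rng+1,1.))
    return np.round([x+best[1],y+best[2]],1),round(float(best[0]),1)
E
python3 - <<'E'
from h import *
im=cv2.imread('pics/w4.png');c=cam('wrist');s=state()
p=s['ee_pos'];print(p)
print('coaster',fit(im,c,451,-232,8,50),pix2w(c,195.5,197.5,8))
print('round',fit(im,c,p[0],p[1],p[2]+8,30),pix2w(c,279.5,289.5,p[2]+8))
# check on other images w/ scene cams
C=[cam('scene'),cam('side')];I=[cv2.imread('pics/scene0.png'),cv2.imread('pics/side0.png')]
for n,x,y,z,r in(('blue1',450,-232,8,50),('blue2',488,-75,8,50),('wh1',581,-235,8,50),('wh2',627,70,8,50),('B',625,-85,12,30),('C',489,66,12,30)):
    print(n,[fit(i,k,x,y,z,r) for i,k in zip(I,C)])
E
```

```text
[ 444.04852958 -289.48368145   59.36992653]
coaster (array([ 450., -234.]), 51.4) [ 453.60282198 -232.67921339    8.        ]
round (array([ 445. , -289.5]), 56.7) [ 444.38888897 -289.84849367   67.36992653]
blue1 [(array([ 456., -228.]), 31.0), (array([ 448., -228.]), 26.0)]
blue2 [(array([493., -74.]), 35.6), (array([486., -73.]), 28.5)]
wh1 [(array([ 580., -233.]), 34.8), (array([ 581., -232.]), 21.6)]
wh2 [(array([625.,  71.]), 44.1), (array([626.,  72.]), 26.3)]
B [(array([636., -81.]), 32.4), (array([620., -77.]), 15.5)]
C [(array([502.,  66.]), 30.6), (array([485.,  71.]), 16.7)]
```

>>> step_arm([
  [[0.32, -0.64, 0], [0, 0, 0], 60],
  [[0.32, -0.64, 0], [0, 0, 0], 60],
  [[0, 0, 0.5], [0, 0, 0], 60],
  [[0, 0, 0.4], [0, 0, 0], 60],
])

```text
t: 4.2
ee_pos: [452.3, -233.3, 22.8]
tcp_rot: [3.099, 0.511, 0.002]
contact_force: [-0.6, -0.2, -0.3]
finger_gap: 57.6
finger_force: 27.0
```

>>> step_arm([
  [[0, 0, 0], [0, 0, 0], 60],
  [[0, 0, 0], [0, 0, 0], 60],
])

```text
t: 4.4
ee_pos: [451.3, -233.9, 22.8]
tcp_rot: [3.1, 0.508, -0.001]
contact_force: [-0.4, 0.4, -0.1]
finger_gap: 57.9
finger_force: 27.0
```

```bash
python3 - <<'E'
from h import *
c,im,s=look({});p=s['ee_pos'];go(452,-233,13)
a=fit(im,c,452,-233,8,50);b=fit(im,c,p[0],p[1],p[2]+8,30);print(a,b)
for (q,z,r,col) in((a[0],8,50,(0,0,255)),(b[0],p[2]+8,30,(0,255,0))):
    pts=np.array([w2pix(c,(q[0]+r*np.cos(t),q[1]+r*np.sin(t),z)) for t in np.linspace(0,6.28,100)]).round().astype(int);cv2.polylines(im,[pts],True,col,1)
cv2.imwrite('pics/w5.png',im)
E
```

```text
at [ 451.9 -233.9   23.3] ydir -71.4 tilt [ 6.e-04 -8.e-04 -1.e+00] shift [ 0.009 -0.022  0.258] total(40mm) t 4.5
(array([ 450., -231.]), 51.2) (array([ 450.3, -233.9]), 57.5)
```

View pics/w5.png

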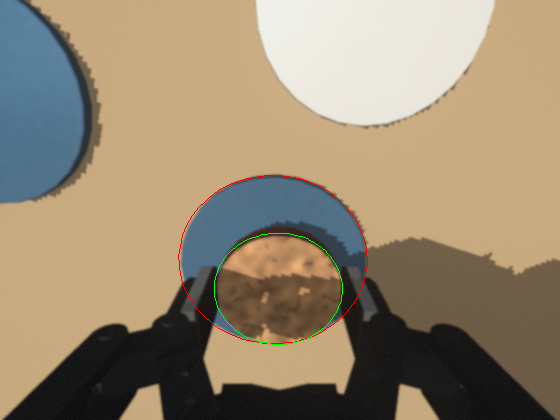

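The fit circles match both edges: the coaster is at about (450.5,-231.5) and the round is 2.4 mm short. I'm correcting and setting it down.

>>> step_arm([
  [[0.02, -0.06, 0.1], [0, 0, 0], 60],
  [[0, 0, 0.1], [0, 0, 0], 60],
  [[0, 0, 0.06], [0, 0, 0], 60],
  [[0, 0, 0.02], [0, 0, 0], 60],
  [[0, 0, 0], [0, 0, 0], 60],
])

```text
t: 4.95
ee_pos: [451.8, -230.0, 12.2]
tcp_rot: [3.1, 0.511, -0.001]
contact_force: [-1.1, 0.5, 4.4]
finger_gap: 58.1
finger_force: 27.5
```

>>> step_arm([
  [[0, 0, 0], [0, 0, 0], 85],
  [[0, 0, 0], [0, 0, 0], 100],
  [[0, 0, 0], [0, 0, 0], 100],
  [[0, 0, -0.4], [0, 0, 0], 100],
  [[0, 0, -0.8], [0, 0, 0], 100],
])

```text
t: 5.45
ee_pos: [449.0, -228.7, 57.7]
tcp_rot: [-3.096, -0.511, 0.009]
contact_force: [-0.1, 0.1, -0.0]
finger_gap: 85.4
finger_force: 0.0
```

```bash
python3 - <<'E'
from h import *
c,im,s=look({});p=s['ee_pos']
a=fit(im,c,451,-232,8,50);b=fit(im,c,451,-232,20,30);print(a,b)
go(575,-120,140)
E
```

```text
(array([ 449., -231.]), 58.8) (array([ 449., -231.]), 57.7)
at [ 454.1 -230.9   64. ] ydir -71.3 tilt [ 0.0047 -0.0022 -1.    ] shift [ 3.761 -1.649 -1.893] total(40mm) t 5.5
```

Round A is concentric with blue1 to within 1 mm. Next is round B.

>>> step_arm([
  [[0.75, -0.33, -0.4], [0, 0, 0], 100],
  [[0.75, -0.33, -0.4], [0, 0, 0], 100],
  [[0.75, -0.33, -0.4], [0, 0, 0], 100],
  [[0.75, -0.33, -0.4], [0, 0, 0], 100],
  [[0.75, -0.33, -0.4], [0, 0, 0], 100],
])

```text
t: 6.0
ee_pos: [573.4, -118.4, 140.2]
tcp_rot: [3.1, 0.511, 0.0]
contact_force: [0.9, -1.1, -0.6]
finger_gap: 85.3
finger_force: 0.0
```

>>> step_arm([
  [[0, 0, 0], [0, 0, 0], 100],
  [[0, 0, 0], [0, 0, 0], 100],
])

```text
t: 6.2
ee_pos: [573.4, -118.2, 140.0]
tcp_rot: [3.099, 0.515, 0.002]
contact_force: [-0.9, -0.7, 0.1]
finger_gap: 85.5
finger_force: 0.0
```

```bash
cat >> h.py <<'E'
def draw(im,c,q,z,r,col=(0,0,255)):
    pts=np.array([w2pix(c,(q[0]+r*np.cos(t),q[1]+r*np.sin(t),z)) for t in np.linspace(0,6.28,100)]).round().astype(int);cv2.polylines(im,[pts],True,col,1)
E
python3 - <<'E'
from h import *
c,im,s=look({});o=im.copy()
for n,x,y,z,r in(('blue2',488,-75,8,50),('wh2',627,70,8,50),('B',625,-82,12,30),('C',489,66,12,30),('wh1',581,-235,8,50)):
    a=fit(o,c,x,y,z,r,18);print(n,a);draw(im,c,a[0],z,r)
go(625,-82,50);cv2.imwrite('pics/w6.png',im)
E
```

```text
blue2 (array([490., -77.]), 54.2)
wh2 (array([625.,  69.]), 47.5)
B (array([626., -90.]), 33.5)
C (array([496.,  54.]), 38.1)
wh1 (array([ 581., -232.]), 46.7)
at [ 571.9 -119.6  139.1] ydir -71.3 tilt [-1.3e-03 -5.0e-04 -1.0e+00] shift [ 1.561 -0.464  2.227] total(40mm) t 6.2
```

View pics/w6.png

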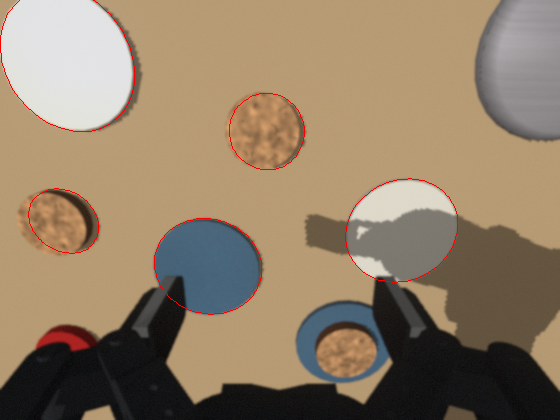

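B is at (264,131), and blue2, wh1 and wh2 fit well. The fit for B sits about 4 px to the right, so I take B ≈ (625,-87).

>>> step_arm([
  [[0.38, -0.09, 0.6], [0, 0, 0], 100],
  [[0.38, -0.09, 0.6], [0, 0, 0], 100],
  [[0.38, -0.09, 0.6], [0, 0, 0], 100],
  [[0.38, -0.09, 0.6], [0, 0, 0], 100],
])

```text
t: 6.65
ee_pos: [624.0, -88.2, 41.6]
tcp_rot: [3.1, 0.506, -0.004]
contact_force: [0.1, 0.4, 0.2]
finger_gap: 85.1
finger_force: 0.0
```

>>> step_arm([
  [[0, 0, 0], [0, 0, 0], 100],
  [[0, 0, 0], [0, 0, 0], 100],
])

```text
t: 6.85
ee_pos: [623.5, -87.6, 42.3]
tcp_rot: [-3.1, -0.509, 0.006]
contact_force: [0.7, -0.5, 1.2]
finger_gap: 85.9
finger_force: 0.0
```

```bash
python3 - <<'E'
from h import *
c,im,s=look({},'w7.png')
for z in(12,0):print(fit(im,c,625,-86,z,30,12))
go(625,-87,4)
E
```

```text
(array([626., -86.]), 50.5)
(array([621., -88.]), 43.1)
at [624.4 -88.   43.5] ydir -71.4 tilt [-0.0015 -0.001  -1.    ] shift [ 0.023 -0.019  0.989] total(40mm) t 6.9
```

View pics/w7.png

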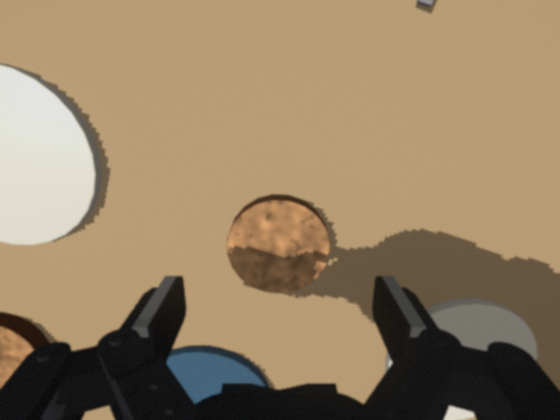

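B is centred at (279,246), the same as A was. I'm gripping it and carrying it to blue2.

>>> step_arm([
  [[0.02, -0.02, 0.5], [0, 0, 0], 100],
  [[0, 0, 0.35], [0, 0, 0], 100],
  [[0, 0, 0.14], [0, 0, 0], 100],
  [[0, 0, 0], [0, 0, 0], 100],
])

```text
t: 7.3
ee_pos: [624.8, -85.8, 3.4]
tcp_rot: [-3.1, -0.51, 0.003]
contact_force: [0.2, 0.3, 0.6]
finger_gap: 85.5
finger_force: 0.0
```

>>> step_arm([
  [[0, 0, 0], [0, 0, 0], 60],
  [[0, 0, 0], [0, 0, 0], 60],
  [[0, 0, 0], [0, 0, 0], 60],
  [[0, 0, 0], [0, 0, 0], 60],
  [[0, 0, 0], [0, 0, 0], 60],
], grip_force=25)

```text
t: 7.8
ee_pos: [626.9, -85.3, 5.5]
tcp_rot: [3.099, 0.511, 0.002]
contact_force: [-1.7, 0.5, 5.0]
finger_gap: 57.6
finger_force: 26.1
```

>>> step_arm([
  [[0, 0, -0.3], [0, 0, 0], 60],
  [[0, 0, -0.7], [0, 0, 0], 60],
  [[-0.8, -0.35, 0], [0, 0, 0], 60],
  [[-0.8, -0.35, 0], [0, 0, 0], 60],
  [[-0.8, -0.35, 0], [0, 0, 0], 60],
])

```text
t: 8.3
ee_pos: [521.1, -76.0, 44.9]
tcp_rot: [3.099, 0.511, 0.002]
contact_force: [-0.4, 0.7, 0.5]
finger_gap: 57.5
finger_force: 26.9
```

>>> step_arm([
  [[-0.6, -0.2, 0], [0, 0, 0], 60],
  [[0, 0, 0], [0, 0, 0], 60],
  [[0, 0, 0], [0, 0, 0], 60],
])

```text
t: 8.6
ee_pos: [496.7, -76.4, 44.7]
tcp_rot: [3.099, 0.511, 0.003]
contact_force: [-0.2, -1.1, 0.4]
finger_gap: 57.6
finger_force: 26.9
```

```bash
python3 - <<'E'
from h import *
c,im,s=look({});p=s['ee_pos'];go(489,-76,23);print(s['finger_gap'])
print(fit(im,c,489,-76,8,50),fit(im,c,p[0],p[1],p[2]+8,30,8))
E
```

```text
at [497.9 -76.3  44.9] ydir -71.3 tilt [ 2.9e-03 -1.0e-04 -1.0e+00] shift [-0.21  -0.08   0.547] total(40mm) t 8.7
57.58533124209619
(array([488., -75.]), 43.3) (array([496.7, -76.4]), 55.8)
```

>>> step_arm([
  [[-0.2, -0.1, 0], [0, 0, 0], 60],
  [[0, 0, 0.3], [0, 0, 0], 60],
  [[0, 0, 0.25], [0, 0, 0], 60],
  [[0, 0, 0], [0, 0, 0], 60],
  [[0, 0, 0], [0, 0, 0], 60],
])

```text
t: 9.15
ee_pos: [487.1, -74.9, 21.2]
tcp_rot: [-3.099, -0.511, 0.002]
contact_force: [0.2, -0.4, -0.3]
finger_gap: 57.5
finger_force: 26.9
```

```bash
python3 - <<'E'
from h import *
c,im,s=look({});p=s['ee_pos'];go(488,-75,13)
print(fit(im,c,488,-75,8,50),fit(im,c,p[0],p[1],p[2]+8,30,8))
E
```

```text
at [487.5 -75.   21.6] ydir -71.3 tilt [-6.e-04  3.e-04 -1.e+00] shift [0.012 0.005 0.216] total(40mm) t 9.2
(array([488., -75.]), 52.3) (array([488.1, -74.9]), 56.5)
```

>>> step_arm([
  [[0, 0, 0.1], [0, 0, 0], 60],
  [[0, 0, 0.06], [0, 0, 0], 60],
  [[0, 0, 0.05], [0, 0, 0], 60],
  [[0, 0, 0], [0, 0, 0], 60],
])

```text
t: 9.6
ee_pos: [487.6, -75.1, 13.6]
tcp_rot: [3.1, 0.511, 0.0]
contact_force: [-0.7, 0.6, -0.4]
finger_gap: 57.1
finger_force: 26.8
```

>>> step_arm([
  [[0, 0, 0], [0, 0, 0], 85],
  [[0, 0, 0], [0, 0, 0], 100],
  [[0, 0, 0], [0, 0, 0], 100],
  [[0, 0, -0.4], [0, 0, 0], 100],
  [[0, 0, -0.8], [0, 0, 0], 100],
])

```text
t: 10.1
ee_pos: [484.7, -74.8, 60.0]
tcp_rot: [-3.098, -0.511, 0.009]
contact_force: [-0.3, -0.7, -0.2]
finger_gap: 85.3
finger_force: 0.0
```

>>> step_arm([
  [[0, 0, 0], [0, 0, 0], 100],
  [[0, 0, 0], [0, 0, 0], 100],
])

```text
t: 10.3
ee_pos: [488.4, -75.2, 62.5]
tcp_rot: [3.099, 0.511, 0.003]
contact_force: [-0.5, 0.2, -0.1]
finger_gap: 85.3
finger_force: 0.0
```

```bash
python3 - <<'E'
from h import *
c,im,s=look({});p=s['ee_pos']
print(fit(im,c,488,-75,8,50),fit(im,c,488,-75,20,30))
go(489,66,60)
E
```

```text
(array([489., -75.]), 59.2) (array([487., -75.]), 58.6)
at [487.3 -75.1  61.6] ydir -71.3 tilt [-0.e+00 -1.e-04 -1.e+00] shift [ 1.173 -3.327  0.04 ] total(40mm) t 10.3
```

Round B is placed on blue2. Next is round C.

>>> step_arm([
  [[0.29, -0.83, 0], [0, 0, 0], 100],
  [[0.29, -0.83, 0], [0, 0, 0], 100],
  [[0.29, -0.83, 0], [0, 0, 0], 100],
  [[0.3, -0.83, 0.3], [0, 0, 0], 100],
  [[0, 0, 0], [0, 0, 0], 100],
])

```text
t: 10.85
ee_pos: [486.9, 72.4, 47.9]
tcp_rot: [-3.093, -0.526, 0.005]
contact_force: [-0.7, 1.0, -1.0]
finger_gap: 85.4
finger_force: 0.0
```

>>> step_arm([
  [[0, 0, 0], [0, 0, 0], 100],
])

```text
t: 10.95
ee_pos: [487.6, 66.7, 48.2]
tcp_rot: [-3.099, -0.516, 0.005]
contact_force: [1.4, 0.2, 0.3]
finger_gap: 85.4
finger_force: 0.0
```

```bash
python3 - <<'E'
from h import *
c,im,s=look({})
a=fit(im,c,489,66,12,30,14);print(a,fit(im,c,489,66,0,30,14))
go(489,66,4);go(*a[0],4)
draw(im,c,a[0],12,30);cv2.imwrite('pics/w8.png',im)
E
```

```text
(array([489.,  65.]), 49.5) (array([484.,  62.]), 45.8)
at [488.   65.3  48.6] ydir -71.2 tilt [-2.7e-03 -8.0e-04 -1.0e+00] shift [ 0.033 -0.009  1.114] total(40mm) t 11.0
at [488.   65.3  48.6] ydir -71.2 tilt [-2.7e-03 -8.0e-04 -1.0e+00] shift [0.025 0.014 1.114] total(40mm) t 11.0
```

View pics/w8.png

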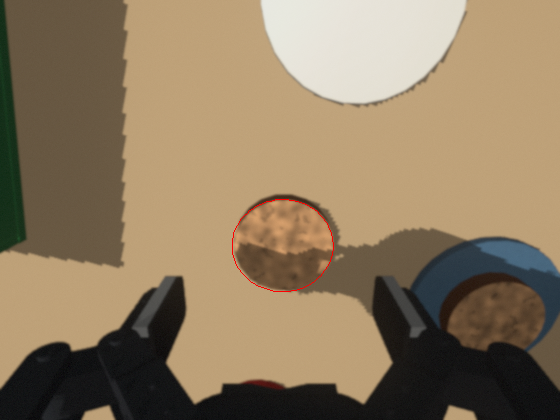

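C is fitted at (283,245). I'm gripping it and carrying it to wh2.

>>> step_arm([
  [[0.03, 0.01, 0.5], [0, 0, 0], 100],
  [[0, 0, 0.45], [0, 0, 0], 100],
  [[0, 0, 0.16], [0, 0, 0], 100],
  [[0, 0, 0], [0, 0, 0], 100],
])

```text
t: 11.4
ee_pos: [489.2, 64.0, 4.2]
tcp_rot: [3.1, 0.507, -0.005]
contact_force: [-0.0, 0.1, 1.3]
finger_gap: 85.3
finger_force: 0.0
```

>>> step_arm([
  [[0, 0, 0], [0, 0, 0], 60],
  [[0, 0, 0], [0, 0, 0], 60],
  [[0, 0, 0], [0, 0, 0], 60],
  [[0, 0, 0], [0, 0, 0], 60],
  [[0, 0, 0], [0, 0, 0], 60],
], grip_force=25)

```text
t: 11.9
ee_pos: [494.0, 68.3, 9.1]
tcp_rot: [-3.098, -0.513, -0.011]
contact_force: [-2.0, 4.3, 15.9]
finger_gap: 51.4
finger_force: 17.7
```

>>> step_arm([
  [[0, 0, -0.3], [0, 0, 0], 60],
  [[0, 0, -0.7], [0, 0, 0], 60],
  [[0.8, 0.25, 0], [0, 0, 0], 60],
  [[0.8, 0.25, 0], [0, 0, 0], 60],
  [[0.8, 0.25, 0], [0, 0, 0], 60],
])

```text
t: 12.4
ee_pos: [592.5, 67.7, 46.8]
tcp_rot: [3.099, 0.511, 0.003]
contact_force: [0.2, 0.2, -0.4]
finger_gap: 51.1
finger_force: 0.0
```

>>> step_arm([
  [[0.8, 0.2, 0], [0, 0, 0], 60],
  [[0, 0, 0.3], [0, 0, 0], 60],
  [[0, 0, 0.15], [0, 0, 0], 60],
  [[0, 0, 0], [0, 0, 0], 60],
  [[0, 0, 0], [0, 0, 0], 60],
])

```text
t: 12.9
ee_pos: [622.0, 70.7, 26.8]
tcp_rot: [3.1, 0.512, -0.004]
contact_force: [-0.2, -0.4, 0.1]
finger_gap: 51.4
finger_force: 0.0
```

```bash
python3 - <<'E'
from h import *
c,im,s=look({});p=s['ee_pos'];go(626,70,13);print(s['finger_gap'])
print(fit(im,c,626,70,8,50),fit(im,c,p[0],p[1],p[2]+8,30,8))
E
```

```text
at [622.6  70.8  27.2] ydir -71.3 tilt [-1.2e-03 -2.0e-04 -1.0e+00] shift [0.074 0.045 0.355] total(40mm) t 12.9
51.37981325002534
(array([626.,  71.]), 50.8) (array([627. ,  72.7]), 29.4)
```

The grip on C missed (gap 51 mm, no pad force). I'm raising the arm and looking.

>>> step_arm([
  [[0, 0, -0.9], [0, 0, 0], 100],
  [[-0.7, 0.0, -0.9], [0, 0, 0], 100],
  [[-0.7, 0, -0.5], [0, 0, 0], 100],
  [[-0.5, 0, 0], [0, 0, 0], 100],
  [[0, 0, 0], [0, 0, 0], 100],
])

```text
t: 13.45
ee_pos: [549.3, 45.0, 120.3]
tcp_rot: [3.098, 0.51, -0.002]
contact_force: [0.2, 0.5, -0.4]
finger_gap: 85.5
finger_force: 0.0
```

```bash
python3 - <<'E'
from h import *
c,im,s=look({});p=s['ee_pos'];print(p)
print(w2pix(c,(489,66,12)))
cv2.imwrite('pics/w9.png',np.hstack([im[:,:430],cv2.resize(get_image('scene')[120:300,120:480],(360,180)).copy() if 0 else cv2.copyMakeBorder(get_image('scene')[120:330,130:480],0,210,0,0,cv2.BORDER_CONSTANT)]))
E
```

```text
[549.30790944  45.00571043 120.28660101]
(np.float64(232.19537283852597), np.float64(265.7521669636346))
```

View pics/w9.png

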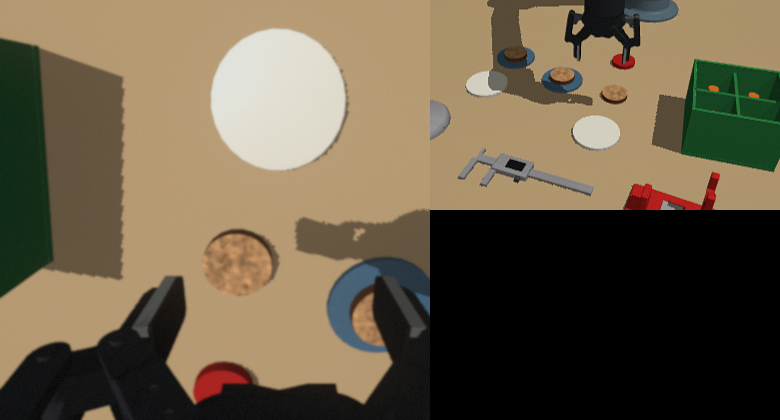

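C is still near its place, at (237,263). The fingertips pressed on the bench and rode over it, so I'll grip about 4 mm higher this time.

```bash
python3 - <<'E'
from h import *
c=cam('wrist');print(pix2w(c,237,263,12));im=cv2.imread('pics/w9.png')[:,:430]
print(fit(im,c,489,66,12,30));go(490,65,45)
E
```

```text
[495.79484201  64.39046076  12.        ]
(array([494.,  64.]), 38.7)
at [551.8  46.3 119.7] ydir -71.3 tilt [ 1.1e-03 -2.0e-04 -1.0e+00] shift [-1.314 -0.938  1.866] total(40mm) t 13.6
```

>>> step_arm([
  [[-0.4, -0.3, 0.4], [0, 0, 0], 100],
  [[-0.4, -0.3, 0.7], [0, 0, 0], 100],
  [[-0.4, -0.29, 0.76], [0, 0, 0], 100],
  [[0, 0, 0], [0, 0, 0], 100],
  [[0, 0, 0], [0, 0, 0], 100],
])

```text
t: 14.05
ee_pos: [495.6, 65.3, 44.6]
tcp_rot: [-3.099, -0.513, 0.001]
contact_force: [0.5, -0.5, -0.1]
finger_gap: 85.5
finger_force: 0.0
```

```bash
python3 - <<'E'
from h import *
c,im,s=look({});a=fit(im,c,494,64,12,30);print(a);go(*a[0],7.5)
E
```

```text
(array([493.,  62.]), 51.8)
at [497.5  65.2  45.8] ydir -71.3 tilt [ 2.9e-03  8.0e-04 -1.0e+00] shift [-0.135  0.039  0.958] total(40mm) t 14.1
```

>>> step_arm([
  [[-0.07, 0.03, 0.5], [0, 0, 0], 100],
  [[0, 0, 0.4], [0, 0, 0], 100],
  [[0, 0, 0.06], [0, 0, 0], 100],
  [[0, 0, 0], [0, 0, 0], 100],
  [[0, 0, 0], [0, 0, 0], 100],
])

```text
t: 14.6
ee_pos: [494.9, 62.9, 7.9]
tcp_rot: [-3.1, -0.51, -0.005]
contact_force: [0.6, 0.1, 0.4]
finger_gap: 85.3
finger_force: 0.0
```

>>> step_arm([
  [[0, 0, 0], [0, 0, 0], 64],
  [[0, 0, 0], [0, 0, 0], 64],
  [[0, 0, 0], [0, 0, 0], 64],
  [[0, 0, 0], [0, 0, 0], 64],
  [[0, 0, 0], [0, 0, 0], 64],
], grip_force=25)

```text
t: 15.1
ee_pos: [493.8, 63.5, 8.1]
tcp_rot: [-3.1, -0.512, -0.003]
contact_force: [-1.7, -0.0, 7.8]
finger_gap: 54.9
finger_force: 4.0
```

The fingers are too high, not too low: at a 58 mm gap the tips stand about 6 mm behind the TCP. I'm opening and going down to TCP z ≈ -2.5.

>>> step_arm([
  [[0, 0, -0.5], [0, 0, 0], 100],
  [[0, 0, -0.3], [0, 0, 0], 100],
  [[0, 0, 0], [0, 0, 0], 100],
  [[0, 0, 0], [0, 0, 0], 100],
  [[0, 0, 0], [0, 0, 0], 100],
])

```text
t: 15.6
ee_pos: [492.2, 62.5, 38.0]
tcp_rot: [3.1, 0.511, -0.002]
contact_force: [0.6, -0.1, 0.2]
finger_gap: 85.3
finger_force: 0.0
```

```bash
python3 - <<'E'
from h import *
c,im,s=look({});a=fit(im,c,494,64,12,30);print(a);go(*a[0],-2.5)
E
```

```text
(array([490.,  62.]), 52.2)
at [492.   62.5  37.8] ydir -71.3 tilt [-1.5e-03 -2.0e-04 -1.0e+00] shift [-0.05  -0.003  1.007] total(40mm) t 15.7
```

>>> step_arm([
  [[-0.04, 0, 0.5], [0, 0, 0], 100],
  [[0, 0, 0.4], [0, 0, 0], 100],
  [[0, 0, 0.1], [0, 0, 0], 100],
  [[0, 0, 0], [0, 0, 0], 100],
  [[0, 0, 0], [0, 0, 0], 100],
])

```text
t: 16.15
ee_pos: [491.5, 62.4, -1.3]
tcp_rot: [-3.1, -0.511, -0.001]
contact_force: [0.3, 0.6, 0.2]
finger_gap: 85.5
finger_force: 0.0
```

>>> step_arm([
  [[0, 0, 0], [0, 0, 0], 64],
  [[0, 0, 0], [0, 0, 0], 64],
  [[0, 0, 0], [0, 0, 0], 64],
  [[0, 0, 0], [0, 0, 0], 64],
  [[0, 0, 0], [0, 0, 0], 64],
], grip_force=25)

```text
t: 16.65
ee_pos: [492.0, 62.3, -0.5]
tcp_rot: [3.099, 0.511, 0.002]
contact_force: [-1.7, -1.0, 5.9]
finger_gap: 58.6
finger_force: 26.3
```

It's held firmly (gap 58.6, 26 N). I'm carrying it to wh2.

>>> step_arm([
  [[0, 0, -0.4], [0, 0, 0], 60],
  [[0, 0, -0.6], [0, 0, 0], 60],
  [[0.8, 0.22, 0], [0, 0, 0], 60],
  [[0.8, 0.22, 0], [0, 0, 0], 60],
  [[0.8, 0.22, 0], [0, 0, 0], 60],
])

```text
t: 17.15
ee_pos: [591.8, 67.9, 39.0]
tcp_rot: [3.099, 0.511, 0.001]
contact_force: [-0.0, 1.0, -0.9]
finger_gap: 58.6
finger_force: 27.2
```

>>> step_arm([
  [[0.8, 0.22, 0], [0, 0, 0], 60],
  [[0, 0, 0.3], [0, 0, 0], 60],
  [[0, 0, 0.2], [0, 0, 0], 60],
  [[0, 0, 0], [0, 0, 0], 60],
  [[0, 0, 0], [0, 0, 0], 60],
])

```text
t: 17.65
ee_pos: [621.6, 69.8, 17.5]
tcp_rot: [-3.1, -0.512, 0.005]
contact_force: [-0.6, -0.5, -0.6]
finger_gap: 58.8
finger_force: 27.2
```

```bash
python3 - <<'E'
from h import *
c,im,s=look({});p=s['ee_pos'];go(626,70.5,8);print(s['finger_gap'])
print(fit(im,c,626,70,8,50),fit(im,c,p[0],p[1],p[2]+13,30,8))
E
```

```text
at [622.3  70.   18.1] ydir -71.2 tilt [-1.7e-03 -3.0e-04 -1.0e+00] shift [0.093 0.017 0.253] total(40mm) t 17.7
58.763907012844726
(array([625.,  71.]), 48.0) (array([622.6,  69.8]), 55.5)
```

>>> step_arm([
  [[0.08, 0, 0.1], [0, 0, 0], 60],
  [[0, 0, 0.07], [0, 0, 0], 60],
  [[0, 0, 0.04], [0, 0, 0], 60],
  [[0, 0, 0.02], [0, 0, 0], 60],
  [[0, 0, 0], [0, 0, 0], 60],
])

```text
t: 18.2
ee_pos: [626.6, 70.9, 9.2]
tcp_rot: [3.1, 0.511, -0.0]
contact_force: [0.6, -1.2, -0.4]
finger_gap: 58.6
finger_force: 27.2
```

>>> step_arm([
  [[0, 0, 0], [0, 0, 0], 85],
  [[0, 0, 0], [0, 0, 0], 100],
  [[0, 0, 0], [0, 0, 0], 100],
  [[0, 0, -0.4], [0, 0, 0], 100],
  [[0, 0, -0.8], [0, 0, 0], 100],
])

```text
t: 18.7
ee_pos: [624.1, 70.5, 55.7]
tcp_rot: [-3.099, -0.511, 0.01]
contact_force: [-0.1, -0.4, 0.0]
finger_gap: 85.2
finger_force: 0.0
```

>>> step_arm([
  [[0, 0, 0], [0, 0, 0], 100],
  [[0, 0, 0], [0, 0, 0], 100],
])

```text
t: 18.9
ee_pos: [628.3, 71.3, 59.6]
tcp_rot: [3.1, 0.511, 0.006]
contact_force: [0.8, -1.0, 0.9]
finger_gap: 85.2
finger_force: 0.0
```

```bash
python3 - <<'E'
from h import *
c,im,s=look({});p=s['ee_pos']
print(fit(im,c,626,70.5,8,50),fit(im,c,626,70.5,20,30))
C=cam('side')
print(p,s['qpos'].round(2)); go(558,282,200)
E
```

```text
(array([626. ,  71.5]), 58.1) (array([624. ,  70.5]), 58.8)
[628.34138981  71.26930741  59.59175854] [ 0.05  0.56 -0.29  1.75  0.21  0.86 -1.58]
at [627.1  71.   58.2] ydir -71.3 tilt [ 0.0011 -0.     -1.    ] shift [ 0.062 -5.549 -3.547] total(40mm) t 18.9
```

All three rounds are seated. Next are the weights: I'm rising and turning the tool to the caddy's diagonal.

>>> step_arm([
  [[0, 0, -0.8], [0, 0, -0.042], 100],
  [[0, 0, -0.8], [0, 0, -0.042], 100],
  [[0, 0, -0.8], [0, 0, -0.042], 100],
  [[0, 0, -0.8], [0, 0, -0.042], 100],
  [[0, 0, -0.3], [0, 0, -0.043], 45],
])

```text
t: 19.45
ee_pos: [628.1, 71.3, 200.3]
tcp_rot: [2.759, 1.499, 0.006]
contact_force: [-0.1, -0.1, 0.1]
finger_gap: 73.4
finger_force: 0.0
```

>>> step_arm([
  [[0, 0, 0], [0, 0, 0], 45],
  [[0, 0, 0], [0, 0, 0], 45],
])

```text
t: 19.65
ee_pos: [625.8, 70.6, 195.9]
tcp_rot: [-2.766, -1.487, 0.004]
contact_force: [0.1, 0.4, -1.1]
finger_gap: 44.0
finger_force: 0.0
```

```bash
python3 - <<'E'
from h import *
s=state();print(s['finger_gap'],s['qpos'].round(2)); go(556,282,200,-33)
E
```

```text
43.9557802329891 [ 0.19  0.42 -0.47  1.66  0.21  1.11 -0.92]
at [625.8  70.6 195.9] ydir -33.5 tilt [-2.4e-03 -3.0e-04 -1.0e+00] shift [ 3.447 -4.37  -0.1  ] total(40mm) turn z(tool) share -0.0026 t 19.6
```

>>> step_arm([
  [[0.57, -0.73, 0], [0, 0, 0], 45],
  [[0.57, -0.73, 0], [0, 0, 0], 45],
  [[0.57, -0.73, 0], [0, 0, 0], 45],
  [[0.57, -0.73, 0], [0, 0, 0], 45],
  [[0.57, -0.73, 0], [0, 0, 0], 45],
])

```text
t: 20.15
ee_pos: [565.2, 246.8, 194.5]
tcp_rot: [-2.766, -1.488, 0.008]
contact_force: [-0.6, 0.7, -0.9]
finger_gap: 38.7
finger_force: 0.0
```

>>> step_arm([
  [[0.57, -0.72, 0], [0, 0, 0], 45],
  [[0, 0, 0], [0, 0, 0], 45],
  [[0, 0, 0], [0, 0, 0], 45],
])

```text
t: 20.45
ee_pos: [553.5, 282.3, 195.0]
tcp_rot: [-2.763, -1.495, 0.006]
contact_force: [0.2, 0.2, -0.4]
finger_gap: 38.3
finger_force: 0.0
```

```bash
python3 - <<'E'
from h import *
c,im,s=look({});p=s['ee_pos'];o=im.copy()
for x,y in((556,282),(471,267),(539,364),(457,348)):
    m=cv2.inRange(o,(0,60,150),(90,170,255))
    a=fit(o,c,x,y,80,11,12);print(a);draw(im,c,a[0],80,11);
    a=fit(o,c,x,y,24,29,12);print('disc',a);draw(im,c,a[0],24,29,(255,0,0))
for dx,dy in((42,-42),(-42,-42),(42,42),(-42,42)):print(dx,dy)
go(556,282,120);cv2.imwrite('pics/w10.png',im)
E
```

```text
(array([558., 285.]), 60.0)
disc (array([557., 285.]), 54.9)
(array([472., 272.]), 60.0)
disc (array([463., 255.]), 32.7)
(array([545., 367.]), 60.0)
disc (array([544., 366.]), 58.6)
(array([463., 351.]), 60.0)
disc (array([448., 341.]), 31.4)
42 -42
-42 -42
42 42
-42 42
at [554.8 280.3 195.1] ydir -33.3 tilt [-0.0031 -0.0024 -1.    ] shift [0.059 0.005 1.878] total(40mm) t 20.5
```

View pics/w10.png

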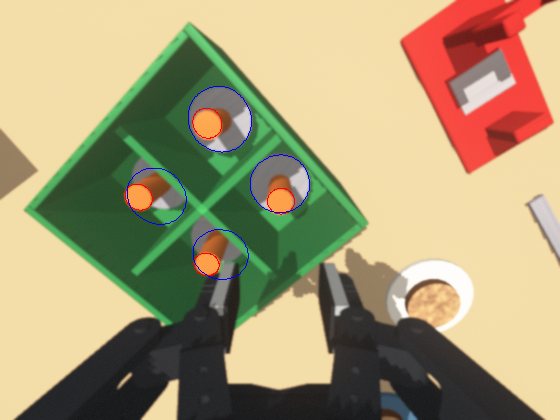

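The wrist view shows handle tops at (280,200), (207,124), (139,197) and (207,263), and the fits match. I'm descending on the weight at ≈(557,284).

```bash
python3 - <<'E'
from h import *
c=cam('wrist')
A,B=[pix2w(c,*q,118) for q in((367,223),(28,210))];D=pix2w(c,190,25,118);M=(A+B)/2
ex=(D-B)/np.linalg.norm(D-B);print(A.round(),B.round(),D.round(),'c',M.round(1),np.linalg.norm(A-D),np.linalg.norm(B-D))
e1=(D-B)/174;e2=(A-D)/174
for i in(-42,42):
  for j in(-42,42):print((M+i*e1+j*e2)[:2].round(1))
E
```

```text
[608. 245. 118.] [414. 385. 118.] [580. 413. 118.] c [510.9 315.  118. ] 169.59183184576295 169.07150947535104
[464.  348.6]
[477.4 267.8]
[544.5 362.2]
[557.9 281.4]
```

>>> step_arm([
  [[0.08, 0.01, 0.6], [0, 0, 0], 45],
  [[0, 0, 0.8], [0, 0, 0], 45],
  [[0, 0, 0.8], [0, 0, 0], 45],
  [[0, 0, 0.2], [0, 0, 0], 45],
  [[0, 0, 0], [0, 0, 0], 45],
])

```text
t: 21.0
ee_pos: [557.0, 280.8, 98.9]
tcp_rot: [2.766, 1.487, -0.008]
contact_force: [-0.3, 0.4, -0.1]
finger_gap: 38.4
finger_force: 0.0
```

>>> step_arm([
  [[0, 0, 0], [0, 0, 0], 45],
  [[0, 0, 0], [0, 0, 0], 45],
])

```text
t: 21.2
ee_pos: [559.5, 284.4, 103.4]
tcp_rot: [2.765, 1.491, 0.006]
contact_force: [-0.3, 0.7, -0.2]
finger_gap: 38.6
finger_force: 0.0
```

```bash
python3 - <<'E'
from h import *
c,im,s=look({});print(fit(im,c,557,284,80,11,6),fit(im,c,557,284,80,11.8,6));go(557,284,54)
E
```

```text
(array([557., 285.]), 60.0) (array([557., 285.]), 60.0)
at [559.4 284.4 103.4] ydir -33.3 tilt [ 0.0034  0.0016 -1.    ] shift [-0.045 -0.046  1.236] total(40mm) t 21.2
```

>>> step_arm([
  [[0, 0, 0.5], [0, 0, 0], 45],
  [[0, 0, 0.5], [0, 0, 0], 45],
  [[0, 0, 0.15], [0, 0, 0], 45],
  [[0, 0, 0], [0, 0, 0], 45],
  [[0, 0, 0], [0, 0, 0], 45],
])

```text
t: 21.75
ee_pos: [562.3, 285.7, 72.7]
tcp_rot: [2.759, 1.484, 0.013]
contact_force: [-27.3, -15.4, 64.9]
finger_gap: 38.7
finger_force: 33.2
```

>>> step_arm([
  [[0, 0, 0], [0, 0, 0], 15],
  [[0, 0, 0], [0, 0, 0], 15],
  [[0, 0, 0], [0, 0, 0], 15],
  [[0, 0, 0], [0, 0, 0], 15],
  [[0, 0, 0], [0, 0, 0], 15],
], grip_force=60)

```text
t: 22.25
ee_pos: [569.4, 282.3, 73.8]
tcp_rot: [2.758, 1.475, 0.027]
contact_force: [-14.9, -17.0, 61.8]
finger_gap: 18.9
finger_force: 77.3
```

Unexpected contact: 62 N while stopped at TCP z ≈ 73. I'm relieving it straight away, then looking.

>>> step_arm([
  [[0, 0, -0.3], [0, 0, 0], 15],
  [[0, 0, -0.2], [0, 0, 0], 15],
  [[0, 0, 0], [0, 0, 0], 15],
  [[0, 0, 0], [0, 0, 0], 15],
])

```text
t: 22.65
ee_pos: [557.3, 284.1, 74.5]
tcp_rot: [-2.764, -1.493, 0.001]
contact_force: [-0.6, -0.1, 1.4]
finger_gap: 18.9
finger_force: 57.8
```

```bash
python3 - <<'E'
from h import *
c,im,s=look({});go(557,284,74);print(s['finger_gap'],s['finger_force'],s['contact_force'],s['qpos'].round(3),s['joint_torque'].round(1))
b=get_image('side')[210:400,150:320]
cv2.imwrite('pics/w11.png',np.hstack([im[:420,:450],cv2.copyMakeBorder(cv2.resize(b,None,fx=2,fy=2),0,40,0,0,cv2.BORDER_CONSTANT)]))
E
```

```text
at [557.3 284.3  74.5] ydir -33.2 tilt [-1.e-03  3.e-04 -1.e+00] shift [-0.011 -0.003  0.012] total(40mm) t 22.7
18.943576388155897 57.7953439950943 [-0.5513356  -0.13985198  1.40336935] [-0.149  0.567 -0.496  1.75   0.329  0.908 -1.364] [  0.3 -43.8  -5.8 -19.6  -0.    0.1   0. ]
```

View pics/w11.png

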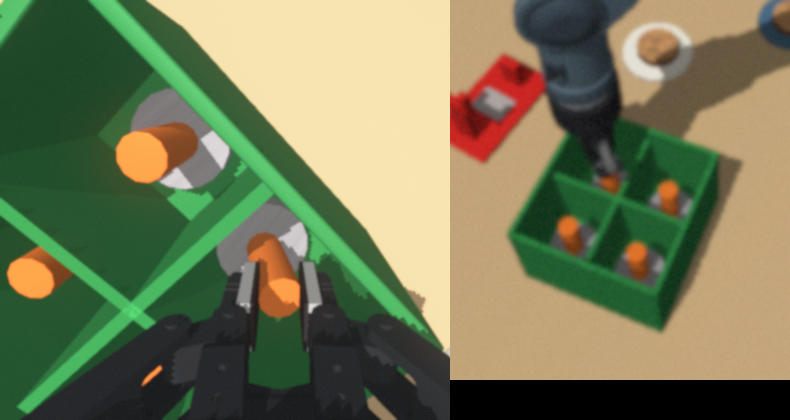

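The handle is held near its top. The outer knuckles hit the rim when the fingers were 38 mm apart. I'm opening only slightly and going deeper to re-grip.

>>> step_arm([
  [[0, 0, 0], [0, 0, 0], 33],
  [[0, 0, 0], [0, 0, 0], 33],
  [[0, 0, 0.12], [0, 0, 0], 33],
  [[0, 0, 0], [0, 0, 0], 33],
])

```text
t: 23.15
ee_pos: [558.3, 286.0, 72.6]
tcp_rot: [-2.763, -1.493, -0.004]
contact_force: [-2.4, 0.7, 7.0]
finger_gap: 28.3
finger_force: 1.7
```

It's blocked at ≈72 with any opening, so I'm accepting the shallow grip. It held, and the weight hangs stably from it.

>>> step_arm([
  [[0, 0, 0], [0, 0, 0], 15],
  [[0, 0, 0], [0, 0, 0], 15],
  [[0, 0, 0], [0, 0, 0], 15],
  [[0, 0, -0.1], [0, 0, 0], 15],
  [[0, 0, -0.1], [0, 0, 0], 15],
], grip_force=70)

```text
t: 23.65
ee_pos: [557.4, 282.6, 77.2]
tcp_rot: [2.764, 1.491, -0.003]
contact_force: [0.1, -0.2, -5.2]
finger_gap: 18.5
finger_force: 66.9
```

>>> step_arm([
  [[0, 0, -0.2], [0, 0, 0], 15],
  [[0, 0, -0.3], [0, 0, 0], 15],
  [[0, 0, -0.3], [0, 0, 0], 15],
  [[0, 0, -0.3], [0, 0, 0], 15],
  [[0, 0, 0], [0, 0, 0], 15],
])

```text
t: 24.15
ee_pos: [559.4, 285.0, 125.6]
tcp_rot: [-2.765, -1.492, -0.008]
contact_force: [0.6, 0.6, -4.0]
finger_gap: 18.8
finger_force: 67.2
```

```bash
python3 - <<'E'
from h import *
c,im,s=look({});p=s['ee_pos'];go(557,284,200);print(s['finger_gap'],s['finger_force'],s['contact_force'])
print(fit(im,c,p[0],p[1],p[2]+7,11,6));cv2.imwrite('pics/x12.png',im)
E
```

```text
at [558.8 284.6 124.4] ydir -33.3 tilt [ 0.003   0.0017 -1.    ] shift [-0.031 -0.027 -1.889] total(40mm) t 24.2
18.823564654568884 67.15389490127563 [ 0.57275221  0.62391387 -3.99692027]
(array([558.4, 279. ]), 59.6)
```

It's lifted (≈0.45 kg). I'm raising it clear of the rim and carrying it to the round on wh2.

>>> step_arm([
  [[0, 0, -0.5], [0, 0, 0], 15],
  [[0, 0, -0.6], [0, 0, 0], 15],
  [[0, 0, -0.6], [0, 0, 0], 15],
  [[0, 0, -0.5], [0, 0, 0], 15],
  [[-0.2, 0.25, 0], [0, 0, 0], 15],
])

```text
t: 24.7
ee_pos: [562.1, 276.0, 214.1]
tcp_rot: [-2.759, -1.497, -0.011]
contact_force: [0.7, 1.7, -3.9]
finger_gap: 18.7
finger_force: 67.9
```

>>> step_arm([
  [[-0.45, 0.55, 0], [0, 0, 0], 15],
  [[-0.5, 0.6, 0], [0, 0, 0], 15],
  [[-0.5, 0.6, 0], [0, 0, 0], 15],
  [[-0.5, 0.6, 0], [0, 0, 0], 15],
  [[-0.5, 0.6, 0], [0, 0, 0], 15],
])

```text
t: 25.2
ee_pos: [605.8, 121.7, 208.2]
tcp_rot: [-2.765, -1.491, 0.006]
contact_force: [0.4, -0.0, -4.5]
finger_gap: 18.7
finger_force: 67.8
```

>>> step_arm([
  [[-0.5, 0.6, 0.4], [0, 0, 0], 15],
  [[-0.4, 0.5, 0.5], [0, 0, 0], 15],
  [[0, 0, 0.6], [0, 0, 0], 15],
  [[0, 0, 0.4], [0, 0, 0], 15],
  [[0, 0, 0.3], [0, 0, 0], 15],
])

```text
t: 25.7
ee_pos: [621.5, 70.6, 119.4]
tcp_rot: [-2.762, -1.491, 0.006]
contact_force: [0.4, 0.6, -4.6]
finger_gap: 19.1
finger_force: 67.7
```

>>> step_arm([
  [[0, 0, 0], [0, 0, 0], 15],
  [[0, 0, 0], [0, 0, 0], 15],
  [[0, 0, 0], [0, 0, 0], 15],
])

```text
t: 26.0
ee_pos: [624.8, 71.9, 124.0]
tcp_rot: [2.763, 1.494, 0.005]
contact_force: [0.5, -0.3, -4.4]
finger_gap: 18.6
finger_force: 67.7
```

```bash
python3 - <<'E'
from h import *
c,im,s=look({});p=s['ee_pos'];go(624.5,71,110);print(s['finger_gap'],s['finger_force'],s['contact_force'])
o=im.copy()
a=fit(o,c,625,71,20,30,10);b=fit(o,c,625,71,8,50,10);d=fit(o,c,p[0],p[1],p[2]+7,11,8);e=fit(o,c,p[0],p[1],p[2]-49,29,8);print(a,b,d,e)
draw(im,c,a[0],20,30);draw(im,c,d[0],p[2]+7,11);draw(im,c,e[0],p[2]-49,29,(255,0,0));cv2.imwrite('pics/w13.png',im)
E
```

```text
at [624.9  71.7 124.1] ydir -33.2 tilt [ 3.1e-03  6.0e-04 -1.0e+00] shift [-0.02   0.001  0.353] total(40mm) t 26.1
18.582145579960546 67.70832180976868 [ 0.50590201 -0.33161847 -4.39956877]
(array([627.,  72.]), 39.8) (array([625.,  71.]), 45.4) (array([623.8,  65.9]), 57.4) (array([616.8,  74.9]), 39.7)
```

View pics/w13.png

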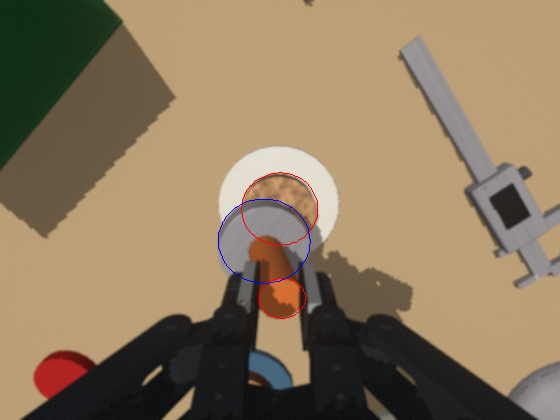

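The weight hangs tilted about 10° in the closing plane: the disc is at (264,241) and should be at u=280. I'm tilting the tool the other way to bring it upright.

>>> step_arm([
  [[0, 0, 0], [-0.02, 0, 0], 15],
  [[0, 0, 0], [-0.02, 0, 0], 15],
  [[0, 0, 0], [-0.015, 0, 0], 15],
  [[0, 0, 0], [0, 0, 0], 15],
  [[0, 0, 0], [0, 0, 0], 15],
])

```text
t: 26.55
ee_pos: [624.0, 71.3, 123.5]
tcp_rot: [2.628, 1.42, 0.124]
contact_force: [0.9, 0.2, -5.3]
finger_gap: 18.6
finger_force: 67.9
```

```bash
cat >> h.py <<'E'
def wfit(im,c,p,Rm,extra=()):
    "weight pose: try tilts (ty in closing plane, tx) ; project handle-side/disc top circle along axis through TCP"
    d=fit(im,c,*(p-49*np.array([0,0,1]))[:2],p[2]-49,29,14); q=Rm.T@(np.r_[d[0],p[2]-49]-p); return d,q.round(1)
E
python3 - <<'E'
from h import *
c,im,s=look({});p=s['ee_pos'];Rm=R.from_rotvec(s['tcp_rot']).as_matrix();print(p,Rm[:,2].round(3),s['finger_force'])
print('disc',wfit(im,c,p,Rm)); print('round',fit(im,c,625,71,20,30,10),'coaster',fit(im,c,625,71,8,50,10))
cv2.imwrite('pics/x14.png',im)
# gray disc mask: centroid & edge diag
hsv=cv2.cvtColor(im,cv2.COLOR_BGR2HSV);m=cv2.inRange(hsv,(0,0,80),(179,45,200))[180:290,180:380]
n,l,st,ce=cv2.connectedComponentsWithStats(m);print([(st[i].tolist(),ce[i].round()) for i in range(1,n) if st[i,4]>300])
E
```

```text
[624.01214924  71.29495062 123.49256307] [ 0.145 -0.094 -0.985] 67.91495561599731
disc ((array([622. ,  70.3]), 42.8), array([-2. , -9.6, 48.1]))
round (array([626.,  74.]), 40.3) coaster (array([626.,  72.]), 45.6)
[([37, 20, 101, 90, 4778], array([83., 59.]))]
```

>>> step_arm([
  [[0.07, 0.05, 0], [0, 0, 0], 15],
  [[0, -0.05, 0.3], [0, 0, 0], 15],
  [[0, -0.05, 0.25], [0, 0, 0], 15],
  [[0, -0.02, 0.12], [0, 0, 0], 15],
  [[0, 0, 0], [0, 0, 0], 15],
])

```text
t: 27.1
ee_pos: [625.0, 71.4, 93.2]
tcp_rot: [2.63, 1.419, 0.117]
contact_force: [-0.7, 0.5, -3.7]
finger_gap: 18.7
finger_force: 68.0
```

```bash
python3 - <<'E'
from h import *
c,im,s=look({});p=s['ee_pos'];Rm=R.from_rotvec(s['tcp_rot']).as_matrix();print(p,s['contact_force'].round(1),s['finger_force'])
print('disc',wfit(im,c,p,Rm)); print('round',fit(im,c,625,71,20,30,10),'coaster',fit(im,c,625,71,8,50,10))
E
```

```text
[625.01867334  71.42332831  93.19026858] [-0.7  0.5 -3.7] 68.01511287689209
disc ((array([622. ,  69.4]), 46.8), array([-3.2, -9.7, 48.1]))
round (array([626.,  74.]), 39.3) coaster (array([626.,  72.]), 48.7)
```

>>> step_arm([
  [[0.1, 0.035, 0], [0, 0, 0], 15],
  [[0, -0.01, 0.06], [0, 0, 0], 15],
  [[0, -0.01, 0.04], [0, 0, 0], 15],
  [[0, 0, 0], [0, 0, 0], 15],
  [[0, 0, 0], [0, 0, 0], 15],
])

```text
t: 27.65
ee_pos: [629.9, 74.5, 91.8]
tcp_rot: [2.629, 1.418, 0.123]
contact_force: [0.7, 0.6, -5.0]
finger_gap: 18.5
finger_force: 68.0
```

>>> step_arm([
  [[0, -0.01, 0.04], [0, 0, 0], 15],
  [[0, 0, 0], [0, 0, 0], 15],
  [[0, 0, 0], [0, 0, 0], 15],
])

```text
t: 27.95
ee_pos: [629.8, 74.6, 90.0]
tcp_rot: [2.629, 1.419, 0.123]
contact_force: [-0.0, -0.7, -5.0]
finger_gap: 18.6
finger_force: 68.0
```

```bash
python3 - <<'E'
from h import *
c,im,s=look({});p=s['ee_pos'];Rm=R.from_rotvec(s['tcp_rot']).as_matrix();print(p,s['contact_force'].round(1),s['finger_force'])
print('disc',wfit(im,c,p,Rm)); print('round',fit(im,c,625,71,20,30,10),'coaster',fit(im,c,625,71,8,50,10))
E
```

```text
[629.80128696  74.5969303   90.03317847] [-0.  -0.7 -5. ] 68.03154587745667
disc ((array([627.8,  73.6]), 46.1), array([-1.9, -9.5, 48.1]))
round (array([625.,  62.]), 39.4) coaster (array([626.,  72.]), 49.1)
```

>>> step_arm([
  [[-0.04, -0.02, 0.05], [0, 0, 0], 15],
  [[0, 0, 0], [0, 0, 0], 15],
  [[0, -0.005, 0.03], [0, 0, 0], 15],
  [[0, 0, 0], [0, 0, 0], 15],
  [[0, 0, 0], [0, 0, 0], 15],
])

```text
t: 28.5
ee_pos: [628.7, 73.6, 86.8]
tcp_rot: [2.629, 1.419, 0.123]
contact_force: [-0.5, -1.1, -4.4]
finger_gap: 18.6
finger_force: 68.0
```

>>> step_arm([
  [[0, -0.005, 0.03], [0, 0, 0], 15],
  [[0, 0, 0], [0, 0, 0], 15],
  [[0, 0, 0], [0, 0, 0], 15],
])

```text
t: 28.8
ee_pos: [628.6, 73.6, 85.5]
tcp_rot: [2.629, 1.419, 0.123]
contact_force: [0.6, -1.3, -4.6]
finger_gap: 18.3
finger_force: 68.0
```

>>> step_arm([
  [[0, -0.005, 0.03], [0, 0, 0], 15],
  [[0, 0, 0], [0, 0, 0], 15],
  [[0, 0, 0], [0, 0, 0], 15],
])

```text
t: 29.1
ee_pos: [628.7, 73.6, 84.3]
tcp_rot: [2.629, 1.419, 0.123]
contact_force: [-0.2, 0.0, -5.2]
finger_gap: 18.5
finger_force: 68.0
```

>>> step_arm([
  [[0, -0.005, 0.03], [0, 0, 0], 15],
  [[0, 0, 0], [0, 0, 0], 15],
  [[0, 0, 0], [0, 0, 0], 15],
])

```text
t: 29.4
ee_pos: [629.0, 73.4, 84.1]
tcp_rot: [2.628, 1.418, 0.123]
contact_force: [-3.2, -0.8, 2.0]
finger_gap: 18.5
finger_force: 69.2
```

>>> step_arm([
  [[0, -0.005, 0.03], [0, 0, 0], 15],
  [[0, 0, 0], [0, 0, 0], 15],
  [[0, 0, 0], [0, 0, 0], 15],
])

```text
t: 29.7
ee_pos: [629.4, 73.4, 84.0]
tcp_rot: [2.628, 1.417, 0.124]
contact_force: [-5.5, -1.4, 8.2]
finger_gap: 18.5
finger_force: 70.4
```

It's in contact. I'm checking alignment before release.

```bash
python3 - <<'E'
from h import *
c,im,s=look({});p=s['ee_pos'];Rm=R.from_rotvec(s['tcp_rot']).as_matrix()
a=fit(im,c,626,72,38,29,8);b=fit(im,c,626,72,8,50,8);print(p,'disc',a,'coaster',b)
o=im.copy();draw(o,c,a[0],38,29,(255,0,0));draw(o,c,b[0],8,50);draw(o,c,(b[0][0]-1.5,b[0][1]-.7),20,30,(0,255,0));cv2.imwrite('pics/w15.png',o)
E
```

```text
[629.40826495  73.36115028  84.04886545] disc (array([627.,  73.]), 46.2) coaster (array([626.,  72.]), 48.5)
```

View pics/w15.png

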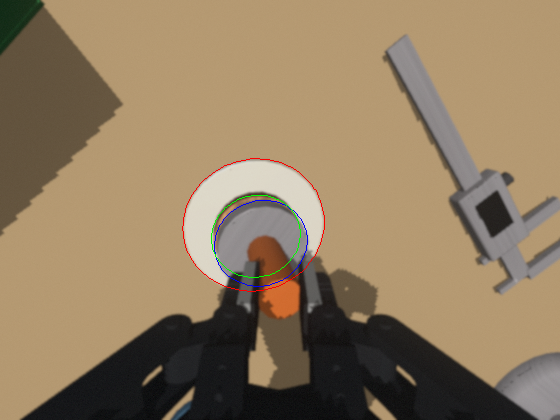

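The disc is centred on the round within about 3 mm. I've now viewed 15 pictures, one over the limit of 14, so from here I'll measure numerically only. I'm releasing gently.

>>> step_arm([
  [[0, 0, 0], [0, 0, 0], 15],
  [[0, 0, 0], [0, 0, 0], 22],
  [[0, 0, 0], [0, 0, 0], 26],
  [[0, 0, 0], [0, 0, 0], 45],
  [[0, 0, 0], [0, 0, 0], 80],
], grip_force=20)

```text
t: 30.25
ee_pos: [629.9, 74.1, 82.6]
tcp_rot: [2.628, 1.419, 0.127]
contact_force: [-0.4, 0.8, -0.0]
finger_gap: 50.5
finger_force: 0.0
```

>>> step_arm([
  [[0, 0.05, -0.3], [0, 0, 0], 80],
  [[0, 0.1, -0.6], [0, 0, 0], 80],
  [[0, 0.1, -0.6], [0.02, 0, 0], 80],
  [[0, 0, -0.6], [0.02, 0, 0], 80],
  [[0, 0, -0.4], [0.015, 0, 0], 80],
])

```text
t: 30.75
ee_pos: [627.3, 76.0, 186.1]
tcp_rot: [-2.764, -1.492, -0.006]
contact_force: [0.4, -0.2, -0.7]
finger_gap: 68.1
finger_force: 0.0
```

>>> step_arm([
  [[0, 0, 0], [0, 0, 0], 80],
  [[0, 0, 0], [0, 0, 0], 80],
])

```text
t: 30.95
ee_pos: [625.9, 75.6, 182.9]
tcp_rot: [2.764, 1.491, 0.002]
contact_force: [-0.2, 0.2, -0.0]
finger_gap: 68.2
finger_force: 0.0
```

```bash
python3 - <<'E'
from h import *
c,im,s=look({})
print('disc',fit(im,c,626,72,38,29,12),'coaster',fit(im,c,626,72,8,50,10),'handletop',fit(im,c,626,72,94,11,14))
hsv=cv2.cvtColor(im,cv2.COLOR_BGR2HSV);m=cv2.inRange(hsv,(3,150,150),(14,255,255));M=cv2.connectedComponentsWithStats(m)
print([(M[2][i].tolist(),M[3][i].round(1)) for i in range(1,M[0]) if M[2][i,4]>100], w2pix(c,(626,72,94)),w2pix(c,(626,72,38)))
go(545,365,200,-33);print(s['qpos'].round(2))
E
```

```text
disc (array([626.,  68.]), 42.7) coaster (array([625.,  72.]), 55.9) handletop (array([626.,  69.]), 59.6)
[([268, 211, 28, 27, 575], array([281., 224.]))] (np.float64(279.91447800089384), np.float64(221.50586657912686)) (np.float64(279.58995747813407), np.float64(199.6309625608127))
at [624.7  75.9 181.8] ydir -33.3 tilt [-8.e-04 -4.e-04 -1.e+00] shift [ 4.95  -5.63  -0.457] total(40mm) turn z(tool) share -0.0014 t 31.0
[ 0.18  0.43 -0.46  1.67  0.21  1.08 -0.93]
```

The weight stands upright with its handle top at (625,71). Now the second weight, at ≈(471,271).

>>> step_arm([
  [[0.25, -0.73, -0.08], [0, 0, 0], 45],
  [[0.25, -0.73, -0.08], [0, 0, 0], 45],
  [[0.25, -0.73, -0.08], [0, 0, 0], 45],
  [[0.25, -0.73, -0.08], [0, 0, 0], 45],
  [[0.25, -0.73, -0.08], [0, 0, 0], 45],
])

```text
t: 31.5
ee_pos: [528.2, 198.7, 196.9]
tcp_rot: [-2.763, -1.494, 0.004]
contact_force: [-0.5, -0.5, 0.4]
finger_gap: 38.5
finger_force: 0.0
```

>>> step_arm([
  [[0.25, -0.73, 0], [0, 0, 0], 45],
  [[0.25, -0.74, 0], [0, 0, 0], 45],
  [[0.22, -0.74, 0], [0, 0, 0], 45],
  [[0, 0, 0], [0, 0, 0], 42],
  [[0, 0, 0], [0, 0, 0], 42],
])

```text
t: 32.0
ee_pos: [470.9, 270.7, 197.4]
tcp_rot: [2.761, 1.497, -0.003]
contact_force: [0.6, -0.1, 0.5]
finger_gap: 35.8
finger_force: 0.0
```

>>> step_arm([
  [[0, 0, 0], [0, 0, 0], 42],
  [[0, 0, 0], [0, 0, 0], 42],
])

```text
t: 32.2
ee_pos: [473.5, 268.5, 198.0]
tcp_rot: [2.766, 1.488, -0.001]
contact_force: [0.3, 0.2, -0.5]
finger_gap: 35.9
finger_force: 0.0
```

```bash
sed -i 's/axis=1),60)/axis=1),140)/' h.py; cat >> h.py <<'E'
def top(im,c,x,y,z=80):
    m=cv2.inRange(im,(0,90,200),(120,190,255));n,l,st,ce=cv2.connectedComponentsWithStats(m);u=w2pix(c,(x,y,z))
    k=1+np.argmin([np.hypot(*(ce[i]-u))+(1e3 if st[i,4]<100 else 0) for i in range(1,n)])
    return pix2w(c,*ce[k],z)[:2].round(1),st[k].tolist()
E
python3 - <<'E'
from h import *
c,im,s=look({})
for x,y in((471,271),(462,350),(543,366)):
    print('top',fit(im,c,x,y,80,11,12),top(im,c,x,y),'disc',fit(im,c,x,y,24,29,12))
go(471,271,100);print(s['finger_gap'])
E
```

```text
top (array([472., 272.]), 110.4) (array([472.9, 272.6]), [261, 190, 27, 25, 520]) disc (array([472., 272.]), 75.3)
top (array([462., 351.]), 124.8) (array([462.1, 351.3]), [192, 114, 28, 29, 640]) disc (array([462., 351.]), 85.9)
top (array([544., 366.]), 124.1) (array([543.7, 366.2]), [269, 28, 31, 34, 805]) disc (array([544., 366.]), 90.3)
at [473.6 268.7 198.2] ydir -33.4 tilt [-3.e-04 -7.e-04 -1.e+00] shift [ 0.015 -0.087  2.454] total(40mm) t 32.2
35.90748803066843
```

>>> step_arm([
  [[0.06, -0.08, 0.6], [0, 0, 0], 42],
  [[0, 0, 0.8], [0, 0, 0], 42],
  [[0, 0, 0.7], [0, 0, 0], 42],
  [[0, 0, 0.3], [0, 0, 0], 42],
  [[0, 0, 0], [0, 0, 0], 42],
])

```text
t: 32.75
ee_pos: [470.5, 272.3, 100.6]
tcp_rot: [-2.766, -1.49, 0.007]
contact_force: [0.4, -0.0, 0.5]
finger_gap: 36.0
finger_force: 0.0
```

>>> step_arm([
  [[0, 0, 0], [0, 0, 0], 42],
  [[0, 0, 0], [0, 0, 0], 42],
  [[0, 0, 0], [0, 0, 0], 42],
])

```text
t: 33.05
ee_pos: [472.7, 274.7, 104.2]
tcp_rot: [2.765, 1.492, 0.005]
contact_force: [0.5, -0.1, -0.8]
finger_gap: 35.9
finger_force: 0.0
```

```bash
python3 - <<'E'
from h import *
c,im,s=look({})
print('top',fit(im,c,472,272,80,11,8),top(im,c,472,272),'disc',fit(im,c,472,272,24,29,8))
go(472.3,272.3,76);print(s['finger_gap'],s['contact_force'])
m=cv2.inRange(im,(0,90,200),(120,190,255));n,l,st,ce=cv2.connectedComponentsWithStats(m);print([(st[i].tolist(),ce[i].round(1)) for i in range(1,n) if st[i,4]>200])
E
```

```text
top (array([473., 272.]), 121.8) (array([474.7, 276.4]), [261, 222, 38, 57, 1358]) disc (array([473., 273.]), 61.8)
at [472.4 274.6 104. ] ydir -33.3 tilt [ 0.0025  0.0012 -1.    ] shift [-0.051  0.027  0.7  ] total(40mm) t 33.1
35.897582968142736 [ 0.54670955 -0.12909158 -0.79972368]
[([273, 0, 49, 53, 556], array([303.4,  33.5])), ([155, 129, 43, 46, 1461], array([175.7, 152.6])), ([261, 222, 38, 57, 1358], array([278.2, 253.7]))]
```

>>> step_arm([
  [[-0.04, 0.01, 0.3], [0, 0, 0], 42],
  [[0, 0, 0.25], [0, 0, 0], 42],
  [[0, 0, 0.1], [0, 0, 0], 42],
  [[0, 0, 0], [0, 0, 0], 42],
  [[0, 0, 0], [0, 0, 0], 42],
])

```text
t: 33.6
ee_pos: [470.7, 272.4, 76.2]
tcp_rot: [-2.764, -1.492, 0.001]
contact_force: [0.6, -0.1, 0.3]
finger_gap: 36.2
finger_force: 0.0
```

>>> step_arm([
  [[0, 0, 0], [0, 0, 0], 36],
  [[0, 0, 0.06], [0, 0, 0], 36],
  [[0, 0, 0], [0, 0, 0], 36],
])

```text
t: 33.9
ee_pos: [470.9, 272.4, 74.2]
tcp_rot: [2.765, 1.492, -0.0]
contact_force: [0.4, 1.1, -0.2]
finger_gap: 31.0
finger_force: 0.0
```

>>> step_arm([
  [[0, 0, 0.06], [0, 0, 0], 36],
  [[0, 0, 0], [0, 0, 0], 36],
  [[0, 0, 0], [0, 0, 0], 36],
])

```text
t: 34.2
ee_pos: [471.3, 272.7, 72.1]
tcp_rot: [-2.765, -1.492, -0.001]
contact_force: [-0.0, 1.2, 1.5]
finger_gap: 30.6
finger_force: 0.0
```

>>> step_arm([
  [[0, 0, 0.06], [0, 0, 0], 36],
  [[0, 0, 0], [0, 0, 0], 36],
  [[0, 0, 0], [0, 0, 0], 36],
])

```text
t: 34.5
ee_pos: [473.3, 273.7, 70.9]
tcp_rot: [-2.765, -1.491, -0.009]
contact_force: [2.7, 0.9, 3.9]
finger_gap: 30.7
finger_force: 0.0
```

Contact begins at ≈71.5. I'm backing off slightly and gripping there without pressing.

>>> step_arm([
  [[0, 0, -0.05], [0, 0, 0], 36],
  [[0, 0, 0], [0, 0, 0], 15],
  [[0, 0, 0], [0, 0, 0], 15],
  [[0, 0, 0], [0, 0, 0], 15],
  [[0, 0, 0], [0, 0, 0], 15],
], grip_force=60)

```text
t: 35.0
ee_pos: [471.3, 272.1, 71.9]
tcp_rot: [2.764, 1.492, 0.001]
contact_force: [1.7, -0.7, 5.7]
finger_gap: 18.8
finger_force: 58.5
```

>>> step_arm([
  [[0, 0, -0.1], [0, 0, 0], 15],
  [[0, 0, -0.3], [0, 0, 0], 15],
  [[0, 0, -0.4], [0, 0, 0], 15],
  [[0, 0, -0.4], [0, 0, 0], 15],
  [[0, 0, 0], [0, 0, 0], 15],
])

```text
t: 35.5
ee_pos: [472.9, 274.0, 122.8]
tcp_rot: [2.765, 1.492, 0.01]
contact_force: [0.5, 1.1, -4.2]
finger_gap: 18.6
finger_force: 59.0
```

```bash
python3 - <<'E'
from h import *
c,im,s=look({});p=s['ee_pos'];Rm=R.from_rotvec(s['tcp_rot']).as_matrix();print(p,s['contact_force'].round(1),s['finger_force'],s['finger_gap'])
print('disc',wfit(im,c,p,Rm))
E
```

```text
[472.93192036 274.00945516 122.76249774] [ 0.5  1.1 -4.2] 58.95520269870758 18.60357058551326
disc ((array([474.9, 274. ]), 91.5), array([ 0.8,  1.5, 49. ]))
```

The weight hangs straight. I'm raising it and carrying it to the blue2 round.

>>> step_arm([
  [[0, 0, -0.5], [0, 0, 0], 15],
  [[0, 0, -0.6], [0, 0, 0], 15],
  [[0, 0, -0.6], [0, 0, 0], 15],
  [[0, 0, -0.5], [0, 0, 0], 15],
  [[-0.2, 0.15, 0], [0, 0, 0], 15],
])

```text
t: 36.05
ee_pos: [472.8, 265.6, 210.5]
tcp_rot: [-2.761, -1.496, -0.012]
contact_force: [1.0, 1.7, -4.2]
finger_gap: 18.3
finger_force: 59.4
```

>>> step_arm([
  [[-0.4, 0.29, 0], [0, 0, 0], 15],
  [[-0.55, 0.4, 0], [0, 0, 0], 15],
  [[-0.55, 0.4, 0], [0, 0, 0], 15],
  [[-0.55, 0.4, 0], [0, 0, 0], 15],
  [[-0.55, 0.4, 0], [0, 0, 0], 15],
])

```text
t: 36.55
ee_pos: [476.2, 131.4, 205.4]
tcp_rot: [-2.765, -1.491, 0.005]
contact_force: [0.2, -0.4, -4.0]
finger_gap: 18.3
finger_force: 59.3
```

>>> step_arm([
  [[-0.55, 0.4, 0], [0, 0, 0], 15],
  [[-0.55, 0.4, 0], [0, 0, 0], 15],
  [[-0.55, 0.4, 0], [0, 0, 0], 15],
  [[-0.55, 0.4, 0], [0, 0, 0], 15],
  [[-0.55, 0.4, 0], [0, 0, 0], 15],
])

```text
t: 37.05
ee_pos: [482.3, -4.0, 205.5]
tcp_rot: [-2.764, -1.491, 0.005]
contact_force: [1.2, 0.3, -4.6]
finger_gap: 18.6
finger_force: 59.3
```

>>> step_arm([
  [[-0.55, 0.4, 0.3], [0, 0, 0], 15],
  [[-0.55, 0.4, 0.5], [0, 0, 0], 15],
  [[-0.44, 0.26, 0.6], [0, 0, 0], 15],
  [[0, 0, 0.5], [0, 0, 0], 15],
  [[0, 0, 0.4], [0, 0, 0], 15],
])

```text
t: 37.55
ee_pos: [482.7, -78.5, 112.2]
tcp_rot: [-2.765, -1.486, 0.007]
contact_force: [0.3, -0.3, -4.5]
finger_gap: 18.6
finger_force: 59.3
```

>>> step_arm([
  [[0, 0, 0.3], [0, 0, 0], 15],
  [[0, 0, 0], [0, 0, 0], 15],
  [[0, 0, 0], [0, 0, 0], 15],
])

```text
t: 37.85
ee_pos: [485.3, -76.6, 103.1]
tcp_rot: [-2.764, -1.492, 0.001]
contact_force: [0.8, -0.5, -4.1]
finger_gap: 18.2
finger_force: 59.3
```

```bash
cat > chk.py <<'E'
import sys; from h import *
x,y=map(float,sys.argv[1:3])
c,im,s=look({});p=s['ee_pos'];Rm=R.from_rotvec(s['tcp_rot']).as_matrix();print(p,s['contact_force'].round(1),s['finger_force'])
print('disc',wfit(im,c,p,Rm)); print('round',fit(im,c,x,y,20,30,8),'coaster',fit(im,c,x,y,8,50,10))
go(x,y,95)
E
python3 chk.py 488 -75
```

```text
[485.33925321 -76.5822927  103.05041554] [ 0.8 -0.5 -4.1] 59.2535001039505
disc ((array([486.3, -76.6]), 62.7), array([ 0.5,  0.9, 49. ]))
round (array([486., -76.]), 54.6) coaster (array([488., -75.]), 77.2)
at [486.2 -76.6 103.8] ydir -33.3 tilt [ 1.e-03 -1.e-04 -1.e+00] shift [0.057 0.015 0.22 ] total(40mm) t 37.9
```

>>> step_arm([
  [[0.035, 0, 0.15], [0, 0, 0], 15],
  [[0, 0, 0.12], [0, 0, 0], 15],
  [[0, 0, 0.05], [0, 0, 0], 15],
  [[0, 0, 0], [0, 0, 0], 15],
  [[0, 0, 0], [0, 0, 0], 15],
])

```text
t: 38.4
ee_pos: [486.6, -75.5, 90.6]
tcp_rot: [2.765, 1.492, 0.0]
contact_force: [-0.1, -0.1, -4.4]
finger_gap: 18.6
finger_force: 59.4
```

```bash
python3 chk.py 487.5 -75
```

```text
[486.55359082 -75.4864961   90.60950102] [-0.1 -0.1 -4.4] 59.35194432735443
disc ((array([487.6, -75.5]), 67.1), array([ 0.6,  0.9, 49. ]))
round (array([484.5, -82. ]), 52.7) coaster (array([487.5, -75. ]), 75.9)
at [486.6 -75.5  90.7] ydir -33.3 tilt [ 2.e-04 -0.e+00 -1.e+00] shift [ 0.021  0.012 -0.108] total(40mm) t 38.5
```

>>> step_arm([
  [[0, 0, 0.04], [0, 0, 0], 15],
  [[0, 0, 0], [0, 0, 0], 15],
  [[0, 0, 0], [0, 0, 0], 15],
])

```text
t: 38.75
ee_pos: [486.5, -75.5, 89.0]
tcp_rot: [-2.765, -1.492, -0.0]
contact_force: [0.8, -0.7, -4.2]
finger_gap: 19.0
finger_force: 59.4
```

>>> step_arm([
  [[0, 0, 0.03], [0, 0, 0], 15],
  [[0, 0, 0], [0, 0, 0], 15],
  [[0, 0, 0], [0, 0, 0], 15],
])

```text
t: 39.05
ee_pos: [486.5, -75.5, 87.8]
tcp_rot: [-2.765, -1.492, 0.0]
contact_force: [-0.2, 0.0, -4.1]
finger_gap: 18.3
finger_force: 59.4
```

Aligned within 1 mm. I'm continuing down to contact.

>>> step_arm([
  [[0, 0, 0.03], [0, 0, 0], 15],
  [[0, 0, 0], [0, 0, 0], 15],
  [[0, 0, 0], [0, 0, 0], 15],
])

```text
t: 39.35
ee_pos: [486.5, -75.5, 86.5]
tcp_rot: [-2.765, -1.492, 0.0]
contact_force: [-0.4, -0.0, -3.8]
finger_gap: 18.4
finger_force: 59.2
```

>>> step_arm([
  [[0, 0, 0.025], [0, 0, 0], 15],
  [[0, 0, 0], [0, 0, 0], 15],
  [[0, 0, 0], [0, 0, 0], 15],
])

```text
t: 39.65
ee_pos: [487.0, -75.6, 86.0]
tcp_rot: [2.764, 1.492, 0.001]
contact_force: [0.9, -0.1, -1.2]
finger_gap: 18.3
finger_force: 59.6
```

Contact (load down to 1 N). I'm adding a touch more and releasing.

>>> step_arm([
  [[0, 0, 0.015], [0, 0, 0], 15],
  [[0, 0, 0], [0, 0, 0], 22],
  [[0, 0, 0], [0, 0, 0], 26],
  [[0, 0, 0], [0, 0, 0], 45],
  [[0, 0, 0], [0, 0, 0], 75],
], grip_force=20)

```text
t: 40.15
ee_pos: [486.6, -75.2, 84.9]
tcp_rot: [-2.764, -1.492, -0.001]
contact_force: [0.3, 0.5, -0.1]
finger_gap: 50.5
finger_force: 0.0
```

>>> step_arm([
  [[0, 0, -0.3], [0, 0, 0], 75],
  [[0, 0, -0.6], [0, 0, 0], 75],
  [[0, 0, -0.8], [0, 0, 0], 75],
  [[0, 0, -0.8], [0, 0, 0], 75],
  [[0, 0, -0.3], [0, 0, 0], 75],
])

```text
t: 40.65
ee_pos: [489.1, -75.5, 201.3]
tcp_rot: [2.761, 1.49, 0.009]
contact_force: [1.3, 0.2, -0.2]
finger_gap: 64.0
finger_force: 0.0
```

>>> step_arm([
  [[0, 0, 0], [0, 0, 0], 45],
  [[0, 0, 0], [0, 0, 0], 45],
])

```text
t: 40.85
ee_pos: [485.9, -75.4, 196.4]
tcp_rot: [-2.764, -1.492, 0.001]
contact_force: [-0.6, -0.1, 0.1]
finger_gap: 38.3
finger_force: 0.0
```

```bash
python3 - <<'E'
from h import *
c,im,s=look({})
print('top',fit(im,c,487,-75,94,11,12),top(im,c,487,-75,94),'disc',fit(im,c,487,-75,38,29,10),'coaster',fit(im,c,488,-75,8,50,10))
go(462,351,200,-33);print(s['qpos'].round(2))
E
```

```text
top (array([488., -76.]), 93.7) (array([488.5, -75.4]), [268, 199, 25, 23, 454]) disc (array([488., -76.]), 63.2) coaster (array([488., -75.]), 73.7)
at [485.2 -75.4 195.5] ydir -33.3 tilt [-2.9e-03  4.0e-04 -1.0e+00] shift [ 8.591 -6.337 -0.105] total(40mm) turn z(tool) share -0.0016 t 40.9
[ 0.41  0.14 -0.36  1.99  0.06  1.02 -0.56]
```

Second weight is placed (488,-76), upright. Now the third, at (462,351).

>>> step_arm([
  [[0.61, -0.45, -0.02], [0, 0, 0], 42],
  [[0.61, -0.45, -0.02], [0, 0, 0], 42],
  [[0.61, -0.45, -0.02], [0, 0, 0], 42],
  [[0.61, -0.45, -0.02], [0, 0, 0], 42],
  [[0.61, -0.45, -0.02], [0, 0, 0], 42],
])

```text
t: 41.4
ee_pos: [476.5, 76.8, 198.9]
tcp_rot: [-2.763, -1.491, 0.006]
contact_force: [-0.0, -0.6, 0.1]
finger_gap: 35.5
finger_force: 0.0
```

>>> step_arm([
  [[0.61, -0.45, 0], [0, 0, 0], 42],
  [[0.61, -0.45, 0], [0, 0, 0], 42],
  [[0.61, -0.45, 0], [0, 0, 0], 42],
  [[0.61, -0.45, 0], [0, 0, 0], 42],
  [[0.61, -0.45, 0], [0, 0, 0], 42],
])

```text
t: 41.9
ee_pos: [468.5, 227.7, 198.7]
tcp_rot: [-2.764, -1.492, 0.007]
contact_force: [-0.4, 0.5, -0.3]
finger_gap: 35.8
finger_force: 0.0
```

>>> step_arm([
  [[0.61, -0.45, 0], [0, 0, 0], 42],
  [[0.61, -0.45, 0], [0, 0, 0], 42],
  [[0.61, -0.45, 0], [0, 0, 0], 42],
  [[0.61, -0.45, 0], [0, 0, 0], 42],
  [[0, 0, 0], [0, 0, 0], 42],
])

```text
t: 42.4
ee_pos: [459.9, 353.6, 199.2]
tcp_rot: [-2.755, -1.501, 0.004]
contact_force: [-0.1, 1.1, -0.2]
finger_gap: 35.7
finger_force: 0.0
```

>>> step_arm([
  [[0, 0, 0], [0, 0, 0], 42],
  [[0, 0, 0], [0, 0, 0], 42],
])

```text
t: 42.6
ee_pos: [463.3, 346.4, 199.4]
tcp_rot: [2.765, 1.489, -0.005]
contact_force: [0.7, 0.1, 0.2]
finger_gap: 35.8
finger_force: 0.0
```

```bash
python3 - <<'E'
from h import *
c,im,s=look({});x,y=462,351
print('top',fit(im,c,x,y,80,11,12),top(im,c,x,y),'disc',fit(im,c,x,y,24,29,12))
go(462,351,100);print(s['finger_gap'])
E
```

```text
top (array([462., 351.]), 114.3) (array([462.2, 351.9]), [261, 188, 25, 25, 514]) disc (array([462., 351.]), 72.5)
at [463.7 346.2 199.8] ydir -33.4 tilt [-0.0014 -0.0023 -1.    ] shift [ 0.084 -0.101  2.494] total(40mm) t 42.6
35.759908667968354
```

>>> step_arm([
  [[0.05, -0.07, 0.6], [0, 0, 0], 42],
  [[0, 0, 0.8], [0, 0, 0], 42],
  [[0, 0, 0.7], [0, 0, 0], 42],
  [[0, 0, 0.3], [0, 0, 0], 42],
  [[0, 0, 0], [0, 0, 0], 42],
])

```text
t: 43.15
ee_pos: [461.3, 349.1, 102.9]
tcp_rot: [2.765, 1.489, -0.008]
contact_force: [-0.1, -0.7, 1.3]
finger_gap: 36.0
finger_force: 0.0
```

>>> step_arm([
  [[0, 0, 0], [0, 0, 0], 42],
  [[0, 0, 0], [0, 0, 0], 42],
  [[0, 0, 0], [0, 0, 0], 42],
  [[0, 0, 0], [0, 0, 0], 42],
])

```text
t: 43.55
ee_pos: [462.8, 352.2, 106.2]
tcp_rot: [-2.765, -1.492, -0.003]
contact_force: [0.8, 1.8, 0.6]
finger_gap: 36.0
finger_force: 0.0
```

```bash
python3 - <<'E'
from h import *
c,im,s=look({});x,y=462,351
a=fit(im,c,x,y,80,11,8);print('top',a,'disc',fit(im,c,x,y,24,29,8))
go(*a[0],76);print(s['finger_gap'])
E
```

```text
top (array([462., 351.]), 120.3) disc (array([462., 351.]), 57.4)
at [462.6 352.  105.9] ydir -33.3 tilt [ 1.4e-03  8.0e-04 -1.0e+00] shift [-0.031  0.     0.748] total(40mm) t 43.6
35.99079490894986
```

>>> step_arm([
  [[-0.02, 0, 0.3], [0, 0, 0], 42],
  [[0, 0, 0.28], [0, 0, 0], 42],
  [[0, 0, 0.12], [0, 0, 0], 36],
  [[0, 0, 0], [0, 0, 0], 36],
  [[0, 0, 0], [0, 0, 0], 36],
])

```text
t: 44.1
ee_pos: [461.5, 350.9, 76.5]
tcp_rot: [-2.765, -1.492, 0.001]
contact_force: [-0.8, 0.5, 0.2]
finger_gap: 30.8
finger_force: 0.0
```

>>> step_arm([
  [[0, 0, 0.06], [0, 0, 0], 36],
  [[0, 0, 0], [0, 0, 0], 36],
  [[0, 0, 0], [0, 0, 0], 36],
])

```text
t: 44.4
ee_pos: [461.9, 351.1, 74.8]
tcp_rot: [-2.765, -1.492, -0.001]
contact_force: [0.4, 0.6, -0.2]
finger_gap: 30.7
finger_force: 0.0
```

>>> step_arm([
  [[0, 0, 0.06], [0, 0, 0], 36],
  [[0, 0, 0], [0, 0, 0], 36],
  [[0, 0, 0], [0, 0, 0], 36],
])

```text
t: 44.7
ee_pos: [461.6, 350.9, 72.1]
tcp_rot: [2.765, 1.492, -0.0]
contact_force: [0.8, 0.1, 0.2]
finger_gap: 31.4
finger_force: 0.0
```

>>> step_arm([
  [[0, 0, 0], [0, 0, 0], 15],
  [[0, 0, 0], [0, 0, 0], 15],
  [[0, 0, 0], [0, 0, 0], 15],
  [[0, 0, 0], [0, 0, 0], 15],
  [[0, 0, 0], [0, 0, 0], 15],
], grip_force=60)

```text
t: 45.2
ee_pos: [461.4, 351.4, 72.4]
tcp_rot: [-2.764, -1.492, 0.0]
contact_force: [-2.0, 0.4, 2.6]
finger_gap: 18.4
finger_force: 58.8
```

>>> step_arm([
  [[0, 0, -0.1], [0, 0, 0], 15],
  [[0, 0, -0.3], [0, 0, 0], 15],
  [[0, 0, -0.4], [0, 0, 0], 15],
  [[0, 0, -0.4], [0, 0, 0], 15],
  [[0, 0, 0], [0, 0, 0], 15],
])

```text
t: 45.7
ee_pos: [464.0, 352.9, 124.1]
tcp_rot: [-2.764, -1.491, -0.012]
contact_force: [0.4, 1.2, -3.6]
finger_gap: 18.8
finger_force: 59.0
```

```bash
python3 - <<'E'
from h import *
c,im,s=look({});p=s['ee_pos'];Rm=R.from_rotvec(s['tcp_rot']).as_matrix();print(p,s['contact_force'].round(1),s['finger_force'],s['finger_gap'])
print('disc',wfit(im,c,p,Rm));go(449,-231,210)
E
```

```text
[464.02211426 352.90632965 124.10409701] [ 0.4  1.2 -3.6] 58.96527349948883 18.792412957308287
disc ((array([465. , 353.9]), 84.2), array([ 1. ,  0.1, 49. ]))
at [463.4 352.3 122.8] ydir -33.3 tilt [ 0.0045  0.0032 -1.    ] shift [-12.374   7.712  -2.23 ] total(40mm) t 45.8
```

>>> step_arm([
  [[0, 0, -0.5], [0, 0, 0], 15],
  [[0, 0, -0.6], [0, 0, 0], 15],
  [[0, 0, -0.6], [0, 0, 0], 15],
  [[0, 0, -0.5], [0, 0, 0], 15],
  [[-0.3, 0.19, 0], [0, 0, 0], 15],
])

```text
t: 46.25
ee_pos: [462.3, 340.9, 211.7]
tcp_rot: [-2.759, -1.496, -0.013]
contact_force: [0.6, 1.6, -4.3]
finger_gap: 18.7
finger_force: 59.2
```

>>> step_arm([
  [[-0.6, 0.37, 0], [0, 0, 0], 15],
  [[-0.7, 0.44, 0], [0, 0, 0], 15],
  [[-0.7, 0.44, 0], [0, 0, 0], 15],
  [[-0.7, 0.44, 0], [0, 0, 0], 15],
  [[-0.7, 0.44, 0], [0, 0, 0], 15],
])

```text
t: 46.75
ee_pos: [456.4, 173.0, 206.2]
tcp_rot: [2.765, 1.491, -0.006]
contact_force: [1.0, -0.6, -2.9]
finger_gap: 18.3
finger_force: 59.2
```

>>> step_arm([
  [[-0.7, 0.44, 0], [0, 0, 0], 15],
  [[-0.7, 0.44, 0], [0, 0, 0], 15],
  [[-0.7, 0.44, 0], [0, 0, 0], 15],
  [[-0.7, 0.44, 0], [0, 0, 0], 15],
  [[-0.7, 0.44, 0], [0, 0, 0], 15],
])

```text
t: 47.25
ee_pos: [452.5, 8.4, 206.5]
tcp_rot: [-2.765, -1.49, 0.005]
contact_force: [-0.1, 1.1, -4.1]
finger_gap: 18.3
finger_force: 59.2
```

>>> step_arm([
  [[-0.7, 0.44, 0], [0, 0, 0], 15],
  [[-0.7, 0.44, 0], [0, 0, 0], 15],
  [[-0.7, 0.44, 0], [0, 0, 0], 15],
  [[-0.7, 0.44, 0], [0, 0, 0], 15],
  [[-0.7, 0.44, 0], [0, 0, 0], 15],
])

```text
t: 47.75
ee_pos: [448.9, -156.2, 206.4]
tcp_rot: [-2.764, -1.49, 0.004]
contact_force: [0.9, -0.4, -2.7]
finger_gap: 18.3
finger_force: 59.2
```

>>> step_arm([
  [[-0.7, 0.43, 0], [0, 0, 0], 15],
  [[-0.5, 0.3, 0], [0, 0, 0], 15],
  [[-0.4, 0.25, 0], [0, 0, 0], 15],
  [[0, 0, 0], [0, 0, 0], 15],
  [[0, 0, 0], [0, 0, 0], 15],
])

```text
t: 48.25
ee_pos: [447.2, -229.2, 206.6]
tcp_rot: [-2.763, -1.488, 0.002]
contact_force: [0.6, 1.0, -4.8]
finger_gap: 18.3
finger_force: 59.2
```

```bash
python3 chk.py 449.5 -231
```

```text
[ 447.24836292 -229.22844499  206.61770247] [ 0.6  1.  -4.8] 59.177568554878235
disc ((array([ 447.2, -228.2]), 54.0), array([ 0.8, -0.4, 49. ]))
round (array([ 449.5, -231. ]), 49.3) coaster (array([ 449.5, -231. ]), 55.8)
at [ 447.9 -228.2  206.9] ydir -33.3 tilt [-0.0023  0.002  -1.    ] shift [-0.038  0.081  2.798] total(40mm) t 48.3
```

>>> step_arm([
  [[-0.02, 0.07, 0.5], [0, 0, 0], 15],
  [[0, 0, 0.8], [0, 0, 0], 15],
  [[0, 0, 0.7], [0, 0, 0], 15],
  [[0, 0, 0.5], [0, 0, 0], 15],
  [[0, 0, 0.25], [0, 0, 0], 15],
])

```text
t: 48.8
ee_pos: [449.2, -229.0, 95.7]
tcp_rot: [-2.759, -1.493, 0.004]
contact_force: [0.0, 0.0, -4.4]
finger_gap: 18.5
finger_force: 59.1
```

>>> step_arm([
  [[0, 0, 0], [0, 0, 0], 15],
  [[0, 0, 0], [0, 0, 0], 15],
  [[0, 0, 0], [0, 0, 0], 15],
])

```text
t: 49.1
ee_pos: [452.5, -231.9, 99.7]
tcp_rot: [2.762, 1.491, 0.003]
contact_force: [0.0, 0.0, -3.5]
finger_gap: 18.4
finger_force: 59.1
```

```bash
python3 chk.py 449.5 -231
```

```text
[ 452.48618566 -231.92970173   99.721273  ] [ 0.   0.  -3.5] 59.123788475990295
disc ((array([ 452.5, -231.9]), 64.7), array([ 0. , -0.2, 49. ]))
round (array([ 449.5, -231. ]), 50.9) coaster (array([ 449.5, -231. ]), 73.9)
at [ 452.4 -232.    99.7] ydir -33.3 tilt [ 0.0029 -0.0013 -1.    ] shift [-0.018 -0.074  0.117] total(40mm) t 49.1
```

>>> step_arm([
  [[-0.02, -0.07, 0], [0, 0, 0], 15],
  [[0, 0, 0.15], [0, 0, 0], 15],
  [[0, 0, 0.1], [0, 0, 0], 15],
  [[0, 0, 0], [0, 0, 0], 15],
  [[0, 0, 0], [0, 0, 0], 15],
])

```text
t: 49.65
ee_pos: [448.0, -230.6, 87.8]
tcp_rot: [-2.764, -1.492, 0.001]
contact_force: [0.3, -0.3, -4.4]
finger_gap: 18.5
finger_force: 59.2
```

```bash
python3 chk.py 449.5 -231
```

```text
[ 447.97643233 -230.58192356   87.83628124] [ 0.3 -0.3 -4.4] 59.23841893672943
disc ((array([ 448. , -230.6]), 66.4), array([-0. ,  0.1, 49. ]))
round (array([ 444.5, -236. ]), 55.3) coaster (array([ 449.5, -231. ]), 75.3)
at [ 448.2 -230.7   88. ] ydir -33.3 tilt [-2.e-04  2.e-04 -1.e+00] shift [ 0.012  0.031 -0.174] total(40mm) t 49.7
```

>>> step_arm([
  [[0, 0, 0.03], [0, 0, 0], 15],
  [[0, 0, 0], [0, 0, 0], 15],
  [[0, 0, 0], [0, 0, 0], 15],
])

```text
t: 50.0
ee_pos: [448.3, -230.7, 87.0]
tcp_rot: [2.765, 1.492, 0.0]
contact_force: [-0.0, 0.4, -4.5]
finger_gap: 18.4
finger_force: 59.2
```

>>> step_arm([
  [[0, 0, 0.025], [0, 0, 0], 15],
  [[0, 0, 0], [0, 0, 0], 15],
  [[0, 0, 0], [0, 0, 0], 15],
])

```text
t: 50.3
ee_pos: [448.5, -230.8, 86.5]
tcp_rot: [2.764, 1.492, 0.0]
contact_force: [-1.5, 1.3, 0.7]
finger_gap: 18.5
finger_force: 59.7
```

It's down, about 1 mm off centre, contact gentle. I'm releasing.

>>> step_arm([
  [[0, 0, 0], [0, 0, 0], 15],
  [[0, 0, 0], [0, 0, 0], 22],
  [[0, 0, 0], [0, 0, 0], 26],
  [[0, 0, 0], [0, 0, 0], 45],
  [[0, 0, 0], [0, 0, 0], 75],
], grip_force=20)

```text
t: 50.8
ee_pos: [448.9, -231.0, 86.2]
tcp_rot: [2.764, 1.491, 0.002]
contact_force: [-0.3, 0.3, -0.8]
finger_gap: 50.2
finger_force: 0.0
```

>>> step_arm([
  [[0, 0, -0.3], [0, 0, 0], 75],
  [[0, 0, -0.6], [0, 0, 0], 75],
  [[0, 0, -0.8], [0, 0, 0], 75],
  [[0, 0, -0.8], [0, 0, 0], 75],
  [[0, 0, -0.6], [0, 0, 0], 75],
])

```text
t: 51.3
ee_pos: [449.4, -231.2, 213.3]
tcp_rot: [2.762, 1.49, 0.004]
contact_force: [0.4, -0.9, -0.4]
finger_gap: 63.9
finger_force: 0.0
```

>>> step_arm([
  [[0, 0, 0], [0, 0, 0], 75],
  [[0, 0, 0], [0, 0, 0], 75],
  [[0, 0, 0], [0, 0, 0], 75],
  [[0, 0, 0], [0, 0, 0], 75],
])

```text
t: 51.7
ee_pos: [447.1, -230.2, 208.5]
tcp_rot: [-2.762, -1.491, 0.003]
contact_force: [0.3, 0.1, -0.6]
finger_gap: 64.1
finger_force: 0.0
```

```bash
python3 - <<'E'
from h import *
c,im,s=look({});A=cam('scene'),get_image('scene');B=cam('side'),get_image('side')
print('wrist top',fit(im,c,449,-231,94,11,12),'disc',fit(im,c,449,-231,38,29,10),'coaster',fit(im,c,449,-231,8,50,10))
for x,y in((449,-231),(488,-75),(625,71)):
  for k,i in(A,B):print((x,y),'top',fit(i,k,x,y,94,11,12),'disc',fit(i,k,x,y,38,29,12),'coaster',fit(i,k,x,y,8,50,12))
  # cork colour anywhere away from coasters?
E
```

```text
wrist top (array([ 449., -230.]), 90.1) disc (array([ 449., -231.]), 59.5) coaster (array([ 450., -231.]), 69.6)
(449, -231) top (array([ 461., -223.]), 24.5) disc (array([ 449., -231.]), 18.8) coaster (array([ 456., -228.]), 31.4)
(449, -231) top (array([ 448., -228.]), 18.1) disc (array([ 449., -230.]), 14.4) coaster (array([ 448., -228.]), 22.9)
(488, -75) top (array([490., -76.]), 26.5) disc (array([488., -77.]), 22.2) coaster (array([494., -74.]), 34.8)
(488, -75) top (array([487., -74.]), 19.5) disc (array([488., -77.]), 16.2) coaster (array([486., -73.]), 25.3)
(625, 71) top (array([624.,  68.]), 32.9) disc (array([624.,  69.]), 30.1) coaster (array([624.,  71.]), 39.9)
(625, 71) top (array([623.,  70.]), 20.6) disc (array([613.,  83.]), 29.8) coaster (array([626.,  71.]), 23.4)
```

```bash
python3 -c "
from station import close_job
print(close_job())"
```

```text
the job is handed in; nothing more can be done
None
```

The job is handed in, with no verdict returned: all three cork rounds lie on their own coasters with a weight upright on each (within about 3 mm by my camera fits), but I viewed 15 pictures against the limit of 14, and on the first weight the gripper's knuckles appeared to press the caddy rim at about 65 N, which could break the 40 N rule if they count as gripper body.

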